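Clear a crowded gauge hook and fetch the rear ring gauge

ROBOT

A 7-joint arm with a two-finger parallel gripper is mounted at the origin on the work surface. World frame = base frame: x ahead of the robot, y to its left, z up, the work surface at z = 0. Lengths are in m, angles in rad, forces in N, time in s.
With the tool pointing down it reaches from about 0.425 to 0.875 m from the base axis. Payload 8.4 kg.
Tool frame: the origin (TCP) lies midway between the tips of the shut fingers; the grasp point (between the pads) lies behind it (pinch_z is the z of the grasp point in the tool frame, in m); z points along the fingers, y is the direction in which the jaws open and shut (so a half turn about z gives the same grasp; the last joint's range is limited). The gripper opens to 87 mm and grips with 3 to 60 N. Pads are 19 mm wide; open, the fingers measure 117 mm over their backs; the gripper's body (75 mm by 190 mm) begins 51 mm behind the grasp point.
Start: joints at [1.048, 0.333, 0.04, 1.465, -0.013, 1.343, -0.059], TCP at [0.267, -0.592, 0.223] pointing down, gripper open.
Joint ranges: [-2.58, 2.58], [-0.38, 2.09], [-1.3, 1.39], [0.25, 2.4], [-1.5, 4.64], [0.08, 2.09], [-2.65, 2.65]. Speed limits (rad/s): [2.22, 2.22, 2.79, 2.79, 3.14, 3.14, 3.14].

INTERFACE

Orientations are given as [roll, pitch, yaw] about the fixed x, y, z axes, in that order (R = Rz(yaw) Ry(pitch) Rx(roll)).
In Python, from cell import * gives the robot as it stands. The module is installed in compiled form; this text tells all that it offers.
- The arm moves only by the tool arm_command, never from a script. Its argument "deltas" is a list of rows, each a list of 7 numbers: the opening, from -1 (shut) to 1 (fully open), then the shift along the tool's x, y, z each as a share of 2.5 cm, from -1 to 1, then the turn, a rotation vector about the tool's x, y, z each as a share of 8 degrees, from -1 to 1. In form: [[jaw, tx, ty, tz, rx, ry, rz], ...]. A call has exactly 5 rows; each row shifts and turns the pose as measured when the row begins, along the tool's axes as they then stand; what a row does not reach is not made up. A row lasts 1/10 s, in which the tool goes at most 50 mm and 8.59 degrees, less where a joint would pass 70% of its speed; a pose out of reach is approached as far as the arm can. A call with a number of a shift or a turn outside -1 to 1 is refused whole. A call with a gripper value outside its range is refused whole. The fingers move at their own pace and stop on an object; "squeeze" is the grip in N (left out, the last holds). Time passes only in rows, so rows that do not move let the fingers close, or fill a call up. It gives the time, the measured TCP pose, the force and the opening at its end, in the units of the state.
- get_obs(): the state, without advancing time (a new reading comes with each control period).
- capture(name): name is "scene" or "top" or "wrist"; returns the picture (384x512x3 uint8, blue, green, red); there is no depth.
- camera_info(name): a dict with "fovy" (degrees; the focal length in pixels is half the picture's height over the tangent of half this angle, whatever the lens; pixels are square), "cx", "cy" (the principal point, pixels), "k1" (the pictures are not rectified: a ray, as slopes to the right and down, at radius r is drawn at 1 + k1 r^2 times it, then the intrinsics apply), "xyz" and "rotation" of the camera in the world; the wrist camera has in their place "tool_from_camera" (4x4, takes a point from camera to tool coordinates, whose origin is the TCP and whose axes are the flange's). Camera axes: x right, y up, looking along -z (the intrinsics and any distortion apply to the point x, -y, -z); pixel columns grow to the right and rows downward; lengths in m; the calibration is good to about 2 mm. A picture is of the moment at which its call begins: read the wrist's pose just before it. camera_info takes no time and is no camera call.
- job_done(): hands the job in, once; it reports no verdict.
The state is a dict: "time": time; "joints": joint angles; "qd": joint speeds; "joint_torque": joint torques, N m; "tool_pos": TCP position; "tool_rot": TCP orientation; "ft_force": force on the tool from outside, world axes, zero at the start; "wrist_torque": the same for the moment, N m; "grip_width": finger opening in m.
Only numpy, scipy, OpenCV 4.12 (cv2) and the standard library are available. Lean on these libraries where they do the work, as an engineer would, in place of code of your own. Each camera call takes 0.05 s, during which the arm holds its last target.

TASK

I need the rear ring gauge, the one nearest the post of the crowded hook: hang the two gauges in front of it on the spare hook (never laying them on the bench), pressing each straight back with about 8 N for half a second until it is seated firmly, the first against the brass stop collar and the second against the first so that the pair is tight on the collar. Then set the rear gauge handle up in the vee block, resting fully down in the vee and let go. Work gently: no gauge may be pushed against a stand, the collar or the block with more than 20 N, and leave the other things on the bench where they are.

Things in the scene. Friction and masses are not known exactly. Their poses are not given: they have to be found in the camera images.
- rack_full: the crowded hook stand: steel base, 16 mm thick post and a level hook arm 8 mm thick, its axis 130 mm above the bench. Origin: on the bench under the post. The arm points along own -x to -130 mm, where its tip turns up to 15 mm above the arm's axis; own z up. The post ends at arm height. The arm yields 1 mm per 10 N. It holds three gauges 26 mm apart.
- rack_spare: the spare hook stand: steel base, 16 mm thick post and a level hook arm 8 mm thick, its axis 130 mm above the bench. Origin: on the bench under the post. The arm points along own -x to -130 mm, where its tip turns up to 15 mm above the arm's axis; own z up. The post ends at arm height. The arm yields 1 mm per 10 N. It has a brass collar clamped round its arm as a back stop. Which stand is on the left varies.
- stop: carrier of the spare hook's back stop. Origin and axes are those of the spare stand, NOT the collar. The brass collar (26 mm across, clamped fast) with a thin rubber buffer (24 mm across, yields 1 mm per 4 N) is somewhere along the arm: the buffer's front face, which a gauge meets, lies anywhere from own x = -16 to -46 mm; where is not given and must be felt (or seen).
- wanted_grip (a point): rear gauge, nearest the crowded hook's post, to be fetched: steel ring (52 mm across, bore 36, 24 long along own x, the bore axis) of about 0.2 kg with a 12 x 12 mm black stub handle rising from its top. This point: middle of the handle, 22 mm above the ring, 22 mm below the handle's end, 48 mm above the bore axis. Own z up, own x as its stand's at first.
- front_a_grip (a point): a front gauge (which is foremost varies): steel ring (52 mm across, bore 36, 24 long along own x, the bore axis) of about 0.2 kg with a 12 x 12 mm black stub handle rising from its top. This point: middle of the handle, 22 mm above the ring, 22 mm below the handle's end, 48 mm above the bore axis. Own z up, own x as its stand's at first.
- front_b_grip (a point): the other front gauge: steel ring (52 mm across, bore 36, 24 long along own x, the bore axis) of about 0.2 kg with a 12 x 12 mm black stub handle rising from its top. This point: middle of the handle, 22 mm above the ring, 22 mm below the handle's end, 48 mm above the bore axis. Own z up, own x as its stand's at first.
- front_a: the same front gauge: origin on its bore axis, mid-length, 48 mm below the handle's middle. Hanging on a hook it is 116 mm above the bench; raised 16 to 22 mm from there its bore clears both the upturned tip and the arm, to slip off or on along the arm
- front_b: the same front gauge: origin on its bore axis, mid-length, 48 mm below the handle's middle. Hanging on a hook it is 116 mm above the bench; raised 16 to 22 mm from there its bore clears both the upturned tip and the arm, to slip off or on along the arm
- wanted: the rear gauge: origin on its bore axis, mid-length, 48 mm below the handle's middle. It hangs and comes off as the front gauges do
- vee: dark steel vee block on a thin rubber pad (yields 1 mm per 10 N) fixed on the bench, 60 x 70 mm, 38 mm high. Origin: on the bench under its centre. The vee runs along own x, 90 degrees, between two end cheeks 30 mm apart (inside faces at own x = +-15 mm, 38 mm high): a gauge goes between them with its bore axis along own x, either way round. A seated gauge has its handle middle 96 mm above the bench.
- jar: bystander: glass jar with green lid, 64 mm diameter, 65 high; origin under its centre
- cup: bystander: black tapered movement stand, 52 mm diameter, 42 high; origin under its centre
- blower: bystander: red-brown dust blower bulb, 60 mm diameter, 85 high; origin under its centre
- dish: bystander: blue parts dish, 100 mm diameter, 18 high; origin under its centre
Mind the look-alikes: they are no part of the job. Leave any blue or green look-alike of the front_a alone.

How it is judged:
By the outcome, as a careful person would: the job done as asked, in the order asked, and still so for the second after the job is handed in, with the robot touching nothing.
It also fails if it takes over 72 s, if anything falls off the work surface, if the arm or the gripper's body presses on something with over 40 N, if the wrist force passes 120 N, or if a joint passes its speed limit or range.

## Working session

There is one attempt and no reset: what is moved stays moved. The work goes in short steps, Python scripts to look and compute and a tool call to move; the robot and the scene stay as the last step left them, time stands still between calls to the robot, and variables do not carry over. Pictures are saved under pics/ and viewed, and the job is handed in when it is done.

Besides the shell and the picture viewer there is one more tool, called after "Call:" by a JSON object that holds its "fn" and its "kwargs". arm_command: Moves the arm, as the interface text tells. Shift numbers are shares of 2.5 cm and turn numbers shares of 8 degrees, none past 1 either way. Its arguments: {"type":"object","properties":{"deltas":{"type":"array"},"squeeze":{"type":"number"}},"required":["deltas"]}

```bash
mkdir -p pics; ls
python3 - <<'E'
from cell import *
import cv2
print(get_obs())
for n in ("scene","top","wrist"):
    print(n,camera_info(n)); cv2.imwrite(f"pics/{n}0.png",capture(n))
E
```

```text
pics
{'time': 0.0, 'joints': array([ 1.04779346,  0.33389414,  0.03988007,  1.46629182, -0.01338189,
        1.34329137, -0.05849201]), 'qd': array([ 1.77023583e-03,  1.05008750e-03, -4.51000203e-05, -6.23612006e-04,
       -3.43914592e-04, -9.49984155e-04,  4.71098477e-04]), 'joint_torque': array([ 2.89416148e-04, -6.56366086e+01,  1.33519705e+00, -4.03799057e+01,
       -5.98060247e-02,  4.49270848e-02,  1.43841930e-04]), 'tool_pos': array([ 0.26706642, -0.59207806,  0.22166014]), 'tool_rot': array([-3.13997887e+00,  1.28999183e-04,  4.23791642e-01]), 'ft_force': array([ 0.30857435,  0.20759445, -0.62886681]), 'wrist_torque': array([ 0.00029076, -0.00812566, -0.03848062]), 'grip_width': 0.08703818325320255}
scene {'fovy': 46.49910652928028, 'cx': 251.67571182011704, 'cy': 192.89377405509083, 'k1': -0.10533688955600364, 'xyz': array([1.02884616, 0.5504465 , 0.9681174 ]), 'rotation': array([0.74529799, 0.00826841, 2.40402834])}
top {'fovy': 47.21170210794186, 'cx': 255.23597843878375, 'cy': 185.93891146586668, 'k1': -0.16099204499339312, 'xyz': array([ 0.37712532, -0.01149042,  1.4899486 ]), 'rotation': array([ 0.0930407 ,  0.00199116, -1.55339264])}
wrist {'fovy': 60.99732327990223, 'cx': 255.69058445611708, 'cy': 190.00904695012278, 'k1': -0.053277918506859326, 'tool_from_camera': array([[ 4.86181754e-04,  9.52067780e-01,  3.05886755e-01,
         8.58555945e-02],
       [ 9.99999435e-01, -1.73716597e-04, -1.04872636e-03,
        -1.05821756e-03],
       [-9.45320974e-04,  3.05887092e-01, -9.52067326e-01,
        -1.62281552e-01],
       [ 0.00000000e+00,  0.00000000e+00,  0.00000000e+00,
         1.00000000e+00]])}
```

View pics/scene0.png

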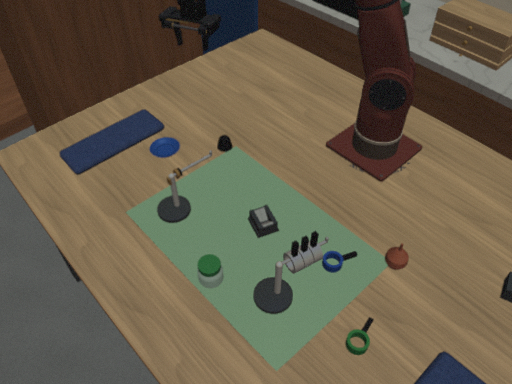

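View pics/top0.png

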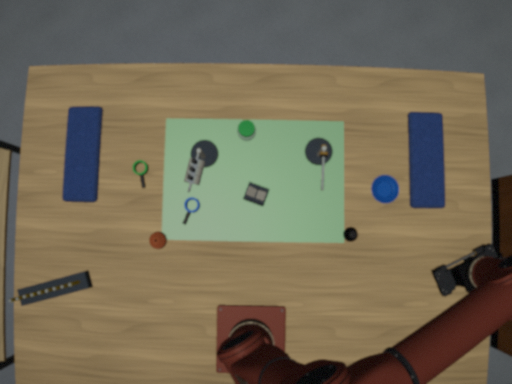

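View pics/wrist0.png

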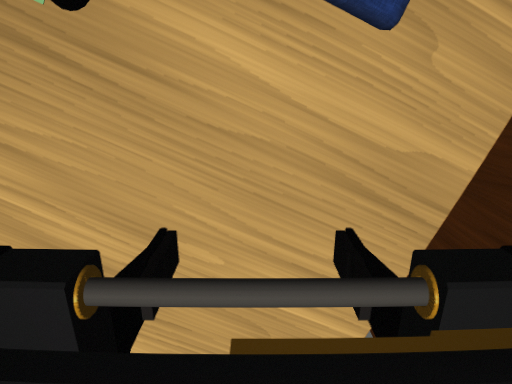

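Run:
```python
import cell
print([ (n,getattr(cell,n)) for n in dir(cell) if not n.startswith('_')])
```

```text
[('Unreachable', <class 'cell.Unreachable'>), ('camera_info', <function make.<locals>.<lambda> at 0x7f4c1f06c680>), ('capture', <function make.<locals>.drawn_camera at 0x7f4c1f06c0e0>), ('get_obs', <function make.<locals>.<lambda> at 0x7f4c1f06c5e0>), ('job_done', <function connect.<locals>.done at 0x7f4c1efdf740>), ('pinch_z', -0.0187)]
```

```bash
cat > h.py <<'E'
import numpy as np, cv2
from cell import *
from scipy.spatial.transform import Rotation as R
def cam(n, obs=None):
    i=camera_info(n); f=192/np.tan(np.radians(i['fovy'])/2)
    if n=='wrist':
        o=obs or get_obs(); T=np.eye(4); T[:3,:3]=R.from_euler('xyz',o['tool_rot']).as_matrix(); T[:3,3]=o['tool_pos']
        T=T@i['tool_from_camera']; Rm,p=T[:3,:3],T[:3,3]
    else: Rm=R.from_euler('xyz',i['rotation']).as_matrix(); p=np.array(i['xyz'])
    return dict(f=f,cx=i['cx'],cy=i['cy'],k=i['k1'],R=Rm,p=p)
def ray(c,u,v):
    d=np.array([(u-c['cx'])/c['f'],(v-c['cy'])/c['f']]); s=d.copy()
    for _ in range(20): s=d/(1+c['k']*(s@s))
    return c['R']@np.array([s[0],-s[1],-1.])
def onz(c,u,v,z):
    d=ray(c,u,v); return c['p']+d*(z-c['p'][2])/d[2]
def proj(c,P):
    q=c['R'].T@(np.asarray(P,float)-c['p']); s=np.array([q[0],-q[1]])/-q[2]
    s=s*(1+c['k']*(s@s)); return np.array([c['cx'],c['cy']])+c['f']*s
def tri(l):
    A=np.zeros((3,3));b=np.zeros(3)
    for c,u,v in l:
        d=ray(c,u,v);d/=np.linalg.norm(d);M=np.eye(3)-np.outer(d,d);A+=M;b+=M@c['p']
    return np.linalg.solve(A,b)
def snap(n,fn):
    o=get_obs(); im=capture(n); cv2.imwrite(f'pics/{fn}.png',im)
    import pickle; pickle.dump(cam(n,o),open(f'pics/{fn}.pkl','wb')); return im
def ld(fn):
    import pickle; return pickle.load(open(f'pics/{fn}.pkl','rb'))
def st():
    o=get_obs(); print(round(o['time'],2),o['tool_pos'].round(4),np.degrees(o['tool_rot']).round(2),o['ft_force'].round(2),round(o['grip_width'],4),o['joints'].round(2))
E
python3 - <<'E'
from h import *
t=cam('top'); s=cam('scene')
for n,u,v,z in [('fullbase',204,153,0.01),('fulltip',189,190,.14),('sparebase',318,150,.01),('sparetip',322,189,.14),('vee',256,193,.038),('jar',247,129,.065),('bluelook',192,206,.01),('blower',158,240,.05),('cup',350,234,.04)]:
    print(n,onz(t,u,v,z).round(3))
for n,u,v,z in [('fullbase',273,295,0.01),('fulltip',327,240,.14),('sparebase',174,209,.01),('sparetip',212,155,.14),('vee',264,218,.038)]:
    print(n,onz(s,u,v,z).round(3))
for fn,cr in [('scene0',(140,130,260,240)),('top0',(150,110,200,150))]:
    x,y,w,h=cr; im=cv2.imread(f'pics/{fn}.png')[y:y+h,x:x+w]
    f=min(800/w,600/h); cv2.imwrite(f'pics/{fn}_z.png',cv2.resize(im,None,fx=f,fy=f,interpolation=cv2.INTER_CUBIC))
E
```

```text
fullbase [0.625 0.171 0.01 ]
fulltip [0.487 0.198 0.14 ]
sparebase [ 0.642 -0.219  0.01 ]
sparetip [ 0.497 -0.213  0.14 ]
vee [ 0.489 -0.009  0.038]
jar [0.699 0.024 0.065]
bluelook [0.443 0.207 0.01 ]
blower [0.327 0.31  0.05 ]
cup [ 0.358 -0.323  0.04 ]
fullbase [0.628 0.175 0.01 ]
fulltip [0.492 0.207 0.14 ]
sparebase [ 0.644 -0.213  0.01 ]
sparetip [ 0.505 -0.198  0.14 ]
vee [0.495 0.001 0.038]
```

View pics/scene0_z.png

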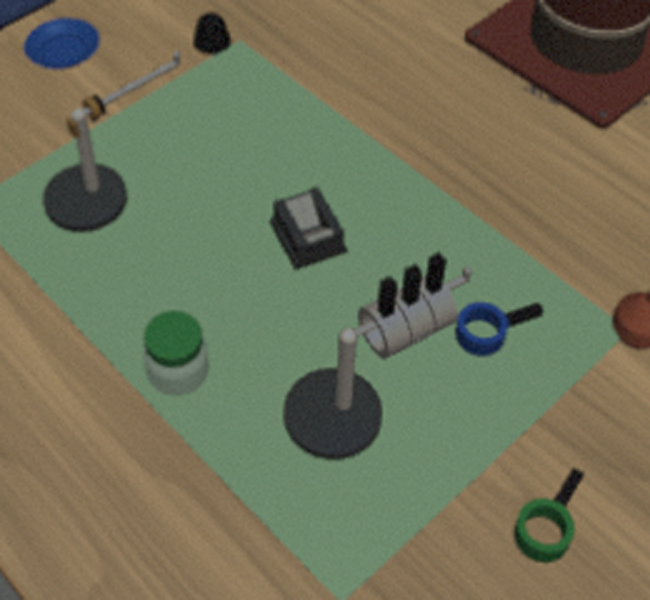

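View pics/top0_z.png

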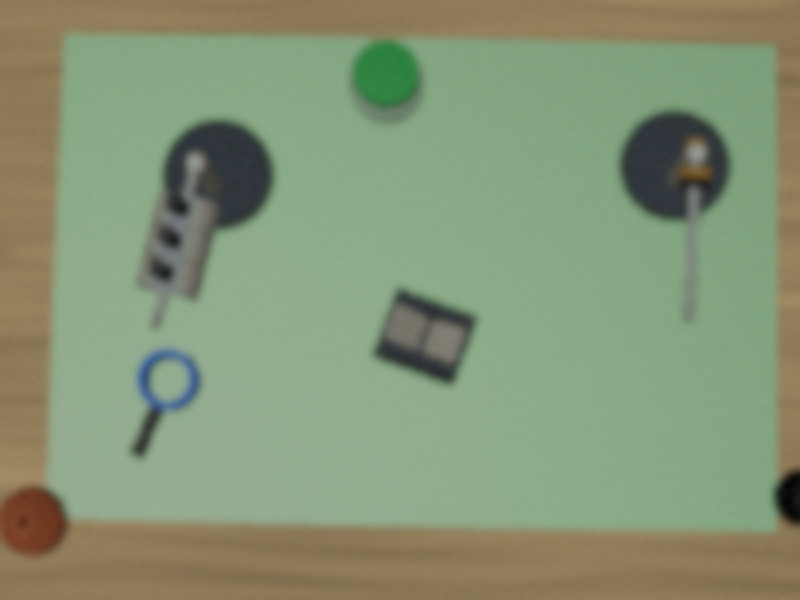

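```bash
cat >> h.py <<'E'
def plan(tgt,yaw=None,n=None,pos=None,rot=None,vmax=1.0):
    """rows (shift shares, turn shares) to reach tgt (world) and yaw deg, roll 180 pitch 0"""
    o=get_obs(); p=np.array(o['tool_pos'] if pos is None else pos); Q=R.from_euler('xyz',o['tool_rot'] if rot is None else rot)
    yaw=np.degrees(Q.as_euler('xyz')[2]) if yaw is None else yaw
    tgt=np.array(tgt,float)
    Qt=R.from_euler('xyz',[180,0,yaw],degrees=True)
    rv=(Q.inv()*Qt).as_rotvec(degrees=True); d=tgt-p
    m=max(np.linalg.norm(d)/.025/vmax,np.linalg.norm(rv)/8/.95)
    n=n or int(np.ceil(m))
    print('rows',n,'d',d.round(4),'rotv',rv.round(2))
    for i in range(n):
        Qi=Q*R.from_rotvec(rv*i/n,degrees=True)
        s=Qi.inv().apply(d/n)/.025
        print([*s.round(2),*(rv/n/8).round(2)])
E
python3 - <<'E'
from h import *
st(); plan([.53,-.21,.28],0)
E
```

```text
0.15 [ 0.2671 -0.5922  0.2218] [-1.7993e+02  1.0000e-02  2.4280e+01] [ 0.73  0.55 -0.4 ] 0.087 [ 1.05  0.33  0.04  1.47 -0.01  1.34 -0.06]
rows 19 d [0.2629 0.3822 0.0582] rotv [-7.000e-02  2.000e-02  2.428e+01]
[np.float64(0.84), np.float64(-0.51), np.float64(-0.12), np.float64(-0.0), np.float64(0.0), np.float64(0.16)]
[np.float64(0.82), np.float64(-0.52), np.float64(-0.12), np.float64(-0.0), np.float64(0.0), np.float64(0.16)]
[np.float64(0.81), np.float64(-0.54), np.float64(-0.12), np.float64(-0.0), np.float64(0.0), np.float64(0.16)]
[np.float64(0.8), np.float64(-0.56), np.float64(-0.12), np.float64(-0.0), np.float64(0.0), np.float64(0.16)]
[np.float64(0.79), np.float64(-0.58), np.float64(-0.12), np.float64(-0.0), np.float64(0.0), np.float64(0.16)]
[np.float64(0.77), np.float64(-0.6), np.float64(-0.12), np.float64(-0.0), np.float64(0.0), np.float64(0.16)]
[np.float64(0.76), np.float64(-0.61), np.float64(-0.12), np.float64(-0.0), np.float64(0.0), np.float64(0.16)]
[np.float64(0.75), np.float64(-0.63), np.float64(-0.12), np.float64(-0.0), np.float64(0.0), np.float64(0.16)]
[np.float6
[... 498 characters left out ...]
0.0), np.float64(0.0), np.float64(0.16)]
[np.float64(0.66), np.float64(-0.72), np.float64(-0.12), np.float64(-0.0), np.float64(0.0), np.float64(0.16)]
[np.float64(0.64), np.float64(-0.74), np.float64(-0.12), np.float64(-0.0), np.float64(0.0), np.float64(0.16)]
[np.float64(0.62), np.float64(-0.75), np.float64(-0.12), np.float64(-0.0), np.float64(0.0), np.float64(0.16)]
[np.float64(0.61), np.float64(-0.77), np.float64(-0.12), np.float64(-0.0), np.float64(0.0), np.float64(0.16)]
[np.float64(0.59), np.float64(-0.78), np.float64(-0.12), np.float64(-0.0), np.float64(0.0), np.float64(0.16)]
[np.float64(0.57), np.float64(-0.79), np.float64(-0.12), np.float64(-0.0), np.float64(0.0), np.float64(0.16)]
```

Call:
{"fn": "arm_command", "kwargs": {"deltas": [[1, 0.84, -0.51, -0.2, 0, 0, 0.16], [1, 0.82, -0.52, -0.2, 0, 0, 0.16], [1, 0.81, -0.54, -0.2, 0, 0, 0.16], [1, 0.8, -0.56, -0.12, 0, 0, 0.16], [1, 0.79, -0.58, -0.12, 0, 0, 0.16]]}}

```text
time: 0.65
tool_pos: [0.3343, -0.4908, 0.2404]
tool_rot: [-3.136, 0.004, 0.301]
ft_force: [0.8, -0.4, 0.2]
grip_width: 0.0871
```

```bash
sed -i 's/print(\[\*s.round(2),\*(rv\/n\/8).round(2)\])/print([float(x) for x in [*s.round(2),*(rv\/n\/8).round(2)]])/' h.py
python3 - <<'E'
from h import *
st(); plan([.53,-.21,.28],0)
E
```

```text
0.65 [ 0.3343 -0.4908  0.2404] [-179.7     0.21   17.23] [ 0.77 -0.36  0.19] 0.0871 [ 0.9   0.22 -0.01  1.58  0.    1.36 -0.37]
rows 14 d [0.1957 0.2808 0.0396] rotv [-0.27  0.25 17.23]
[0.77, -0.6, -0.11, -0.0, 0.0, 0.15]
[0.76, -0.62, -0.11, -0.0, 0.0, 0.15]
[0.74, -0.63, -0.11, -0.0, 0.0, 0.15]
[0.73, -0.65, -0.11, -0.0, 0.0, 0.15]
[0.72, -0.67, -0.11, -0.0, 0.0, 0.15]
[0.7, -0.68, -0.11, -0.0, 0.0, 0.15]
[0.69, -0.7, -0.11, -0.0, 0.0, 0.15]
[0.67, -0.71, -0.11, -0.0, 0.0, 0.15]
[0.66, -0.72, -0.11, -0.0, 0.0, 0.15]
[0.64, -0.74, -0.11, -0.0, 0.0, 0.15]
[0.63, -0.75, -0.11, -0.0, 0.0, 0.15]
[0.61, -0.76, -0.11, -0.0, 0.0, 0.15]
[0.59, -0.78, -0.11, -0.0, 0.0, 0.15]
[0.58, -0.79, -0.11, -0.0, 0.0, 0.15]
```

Good tracking (tiny lag). Continue.

Call:
{"fn": "arm_command", "kwargs": {"deltas": [[1, 0.77, -0.6, -0.11, 0, 0, 0.15], [1, 0.76, -0.62, -0.11, 0, 0, 0.15], [1, 0.74, -0.63, -0.11, 0, 0, 0.15], [1, 0.73, -0.65, -0.11, 0, 0, 0.15], [1, 0.72, -0.67, -0.11, 0, 0, 0.15]]}}

```text
time: 1.15
tool_pos: [0.4061, -0.3855, 0.2537]
tool_rot: [-3.135, 0.006, 0.191]
ft_force: [-0.5, -0.2, 0.2]
grip_width: 0.0872
```

Call:
{"fn": "arm_command", "kwargs": {"deltas": [[1, 0.7, -0.68, -0.11, 0, 0, 0.15], [1, 0.69, -0.7, -0.11, 0, 0, 0.15], [1, 0.67, -0.71, -0.11, 0, 0, 0.15], [1, 0.66, -0.72, -0.11, 0, 0, 0.15], [1, 0.64, -0.74, -0.11, 0, 0, 0.15]]}}

```text
time: 1.65
tool_pos: [0.478, -0.2804, 0.267]
tool_rot: [-3.135, 0.008, 0.082]
ft_force: [0.6, 0.2, -1.0]
grip_width: 0.0865
```

Call:
{"fn": "arm_command", "kwargs": {"deltas": [[1, 0.66, -0.75, -0.11, 0, 0, 0.15], [1, 0.63, -0.76, -0.11, 0, 0, 0.15], [1, 0.6, -0.78, -0.11, 0, 0, 0.15], [1, 0.5, -0.6, -0.11, 0, 0, 0.15], [1, 0, 0, 0, 0, 0, 0]]}}

```text
time: 2.15
tool_pos: [0.5373, -0.1977, 0.2775]
tool_rot: [-3.133, 0.01, -0.001]
ft_force: [-0.9, 0.2, 0.6]
grip_width: 0.0867
```

Run:
```python
from h import *
st(); snap('wrist','w1'); snap('wrist','w1b')
```

```text
2.15 [ 0.5373 -0.1977  0.2775] [-1.7953e+02  5.5000e-01 -5.0000e-02] [-0.9   0.22  0.59] 0.0867 [ 0.49  0.17 -0.24  1.55  0.04  1.43 -1.33]
```

View pics/w1b.png

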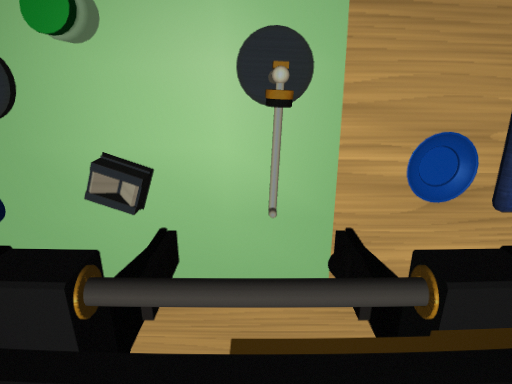

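Run:
```python
from h import *
im=cv2.imread('pics/w1b.png')
a=cv2.resize(im[50:230,225:345],None,fx=3.3,fy=3.3,interpolation=cv2.INTER_CUBIC)
b=cv2.resize(im[140:225,70:170],None,fx=4,fy=4,interpolation=cv2.INTER_CUBIC)
H=max(a.shape[0],b.shape[0]); c=np.zeros((H,a.shape[1]+b.shape[1],3),np.uint8); c[:a.shape[0],:a.shape[1]]=a; c[:b.shape[0],a.shape[1]:]=b
cv2.imwrite('pics/w1z.png',c); print(c.shape)
c=ld('w1b'); print(c['p'])
for n,u,v,z in [('posttop',281,74,.13),('tip',272,213,.145),('arm1',278,108,.13),('arm2',273,205,.13),('buf',279,106,.142),('vee',120,183,.038),('base',275,66,.0)]:
    print(n,onz(c,u,v,z).round(4))
```

```text
(594, 796, 3)
[ 0.62335532 -0.1991635   0.43869765]
posttop [ 0.6306 -0.2198  0.13  ]
tip [ 0.5022 -0.2129  0.145 ]
arm1 [ 0.6006 -0.2176  0.13  ]
arm2 [ 0.5048 -0.2144  0.13  ]
buf [ 0.6032 -0.2178  0.142 ]
vee [ 0.4996 -0.0195  0.038 ]
base [ 0.6433 -0.2206  0.    ]
```

View pics/w1z.png

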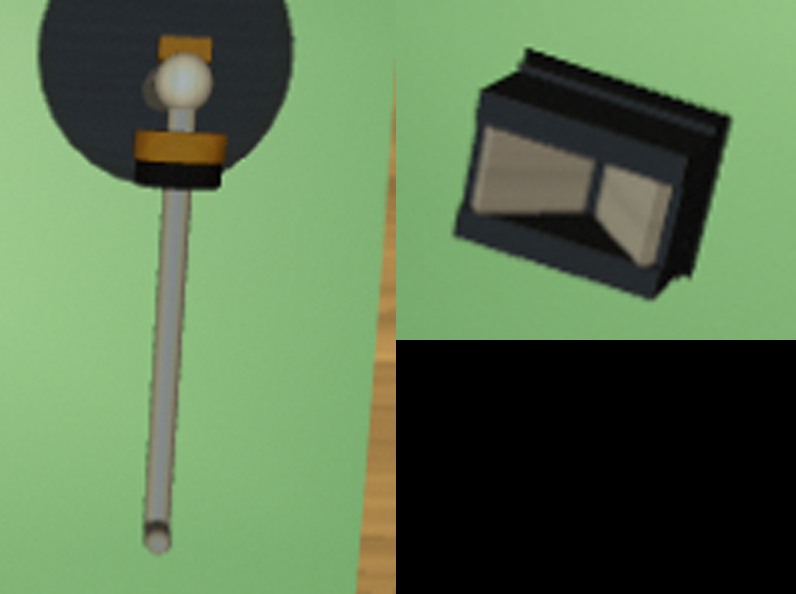

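Run:
```python
from h import *
t=cam('top'); print(onz(t,188.75,191,.14),onz(t,198.75,150,.138))
st(); plan([.49,0.0,.28],-10); plan([.53,.19,.28],-12,pos=[.49,0,.28],rot=np.radians([180,0,-10]))
```

```text
[0.48375012 0.19886896 0.14      ] [0.61302076 0.17196608 0.138     ]
2.25 [ 0.5356 -0.2007  0.2772] [-179.59    0.62   -0.19] [ 0.09 -0.85 -0.4 ] 0.087 [ 0.49  0.17 -0.24  1.55  0.04  1.43 -1.32]
rows 9 d [-0.0456  0.2007  0.0028] rotv [-0.35  0.65  9.81]
[-0.21, -0.89, -0.0, -0.0, 0.01, 0.14]
[-0.22, -0.89, -0.0, -0.0, 0.01, 0.14]
[-0.24, -0.88, -0.01, -0.0, 0.01, 0.14]
[-0.26, -0.88, -0.01, -0.0, 0.01, 0.14]
[-0.27, -0.87, -0.01, -0.0, 0.01, 0.14]
[-0.29, -0.87, -0.01, -0.0, 0.01, 0.14]
[-0.31, -0.86, -0.01, -0.0, 0.01, 0.14]
[-0.32, -0.86, -0.01, -0.0, 0.01, 0.14]
[-0.34, -0.85, -0.01, -0.0, 0.01, 0.14]
rows 8 d [0.04 0.19 0.  ] rotv [ 0. -0.  2.]
[0.03, -0.97, -0.0, 0.0, -0.0, 0.03]
[0.03, -0.97, -0.0, 0.0, -0.0, 0.03]
[0.02, -0.97, -0.0, 0.0, -0.0, 0.03]
[0.02, -0.97, -0.0, 0.0, -0.0, 0.03]
[0.02, -0.97, -0.0, 0.0, -0.0, 0.03]
[0.01, -0.97, -0.0, 0.0, -0.0, 0.03]
[0.01, -0.97, -0.0, 0.0, -0.0, 0.03]
[0.0, -0.97, -0.0, 0.0, -0.0, 0.03]
```

Call:
{"fn": "arm_command", "kwargs": {"deltas": [[1, -0.21, -0.89, 0, 0, 0.02, 0.14], [1, -0.22, -0.89, 0, 0, 0.02, 0.14], [1, -0.24, -0.88, 0, 0, 0.02, 0.14], [1, -0.26, -0.88, 0, 0, 0.02, 0.14], [1, -0.27, -0.87, 0, 0, 0.02, 0.14]]}}

```text
time: 2.75
tool_pos: [0.5064, -0.0967, 0.2759]
tool_rot: [-3.138, 0.001, -0.119]
ft_force: [0.1, 0.4, 1.0]
grip_width: 0.0872
```

Call:
{"fn": "arm_command", "kwargs": {"deltas": [[1, -0.29, -0.87, 0, 0, 0.02, 0.14], [1, -0.3, -0.86, 0, 0, 0.02, 0.14], [1, -0.32, -0.86, 0, 0, 0.02, 0.14], [1, -0.2, -0.5, 0, 0, 0, 0.14], [1, 0, 0, 0, 0, 0, 0]]}}

```text
time: 3.25
tool_pos: [0.4865, -0.0177, 0.2755]
tool_rot: [-3.14, -0.007, -0.205]
ft_force: [0.3, -0.2, -0.7]
grip_width: 0.0872
```

Run:
```python
from h import *
im=snap('wrist','w2'); st(); plan([.53,.19,.28],-12)
```

```text
3.3 [ 0.4867 -0.0189  0.2755] [-179.92   -0.43  -11.8 ] [ 0.34  0.05 -0.41] 0.0869 [ 0.33 -0.01 -0.38  1.75 -0.    1.39 -1.82]
rows 9 d [0.0433 0.2089 0.0045] rotv [-0.08 -0.43  0.2 ]
[-0.0, -0.95, -0.02, -0.0, -0.01, 0.0]
[-0.0, -0.95, -0.02, -0.0, -0.01, 0.0]
[-0.0, -0.95, -0.02, -0.0, -0.01, 0.0]
[-0.0, -0.95, -0.02, -0.0, -0.01, 0.0]
[-0.0, -0.95, -0.02, -0.0, -0.01, 0.0]
[-0.0, -0.95, -0.02, -0.0, -0.01, 0.0]
[-0.0, -0.95, -0.02, -0.0, -0.01, 0.0]
[-0.0, -0.95, -0.02, -0.0, -0.01, 0.0]
[-0.0, -0.95, -0.02, -0.0, -0.01, 0.0]
```

View pics/w2.png

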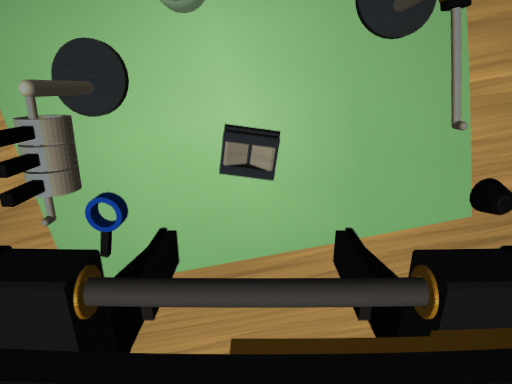

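Call:
{"fn": "arm_command", "kwargs": {"deltas": [[1, 0, -0.97, -0.02, 0, 0, 0], [1, 0, -0.97, -0.02, 0, 0, 0], [1, 0, -0.97, -0.02, 0, 0, 0], [1, 0, -0.97, -0.02, 0, 0, 0], [1, 0, -0.97, -0.02, 0, 0, 0]]}}

```text
time: 3.8
tool_pos: [0.5141, 0.0886, 0.2772]
tool_rot: [3.139, -0.008, -0.222]
ft_force: [0.1, 0.2, -0.1]
grip_width: 0.0869
```

Call:
{"fn": "arm_command", "kwargs": {"deltas": [[1, 0, -0.97, -0.02, 0, 0, 0], [1, 0, -0.97, -0.02, 0, 0, 0], [1, 0, -0.9, -0.02, 0, 0, 0], [1, 0, -0.5, -0.02, 0, 0, 0], [1, 0, 0, 0, 0, 0, 0]]}}

```text
time: 4.3
tool_pos: [0.5365, 0.1661, 0.2773]
tool_rot: [3.137, -0.006, -0.226]
ft_force: [0.3, -0.4, 0.3]
grip_width: 0.087
```

Run:
```python
from h import *
im=snap('wrist','w3'); st()
```

```text
4.35 [0.5365 0.1649 0.2773] [179.68  -0.37 -13.04] [ 0.21  0.29 -0.39] 0.0872 [ 0.1   0.17 -0.55  1.58  0.1   1.42 -2.25]
```

View pics/w3.png

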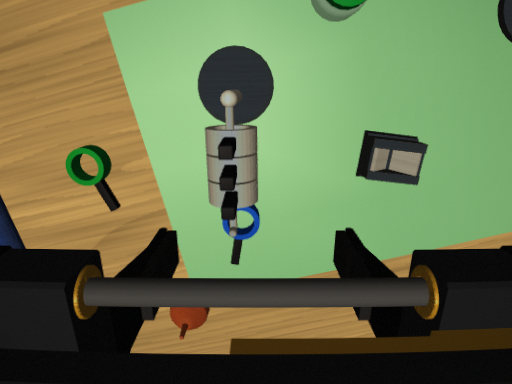

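Run:
```python
from h import *
im=cv2.imread('pics/w3.png')
a=cv2.resize(im[85:245,190:280],None,fx=3.7,fy=3.7,interpolation=cv2.INTER_CUBIC)
a=cv2.convertScaleAbs(a,alpha=1.6,beta=15)
b=cv2.resize(im[115:205,340:440],None,fx=4.6,fy=4.6,interpolation=cv2.INTER_CUBIC)
H=max(a.shape[0],b.shape[0]); c=np.zeros((H,a.shape[1]+b.shape[1],3),np.uint8); c[:a.shape[0],:a.shape[1]]=a; c[:b.shape[0],a.shape[1]:]=b
cv2.imwrite('pics/w3z.png',c); print(c.shape,a.shape)
```

```text
(592, 793, 3) (592, 333, 3)
```

View pics/w3z.png

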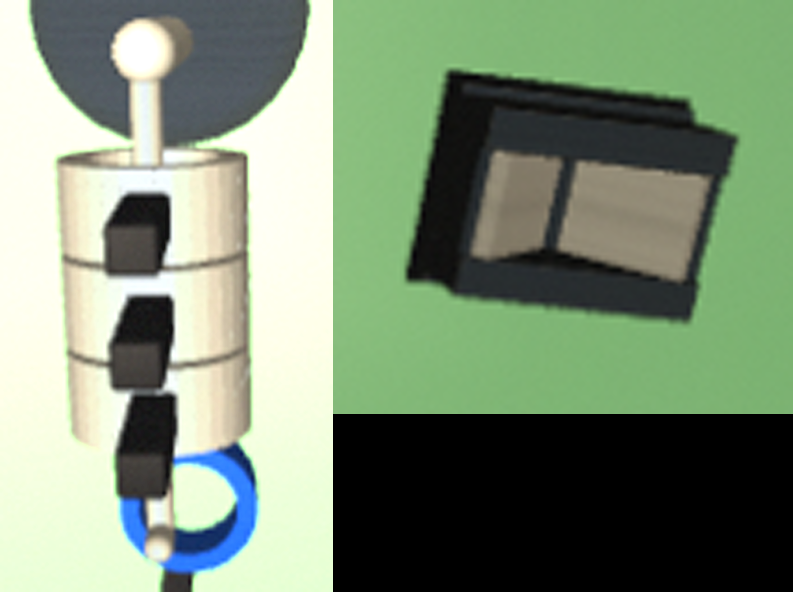

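```bash
cat > m.py <<'E'
from h import *
c=ld('w3'); p=lambda x,y:(190+x/3.7,85+y/3.7)
H=[]
for n,x,y in [('rear',131,248),('mid',136,364),('front',142,474)]:
    q=onz(c,*p(x,y),.186); H.append(q); print(n,q.round(4))
# sub: base of handle on ring (z=.142)
for n,x,y,z in [('post',145,50,.134),('tip',158,547,.145)]: print(n,onz(c,*p(x,y),z).round(4))
d=H[0]-H[2]; print('yaw',np.degrees(np.arctan2(d[1],d[0])), np.linalg.norm(d))
E
python3 m.py
python3 - <<'E'
from h import *
# vee in w3: zoom corners of the cheek tops
c3=ld('w3'); c1=ld('w1b')
p3=lambda x,y:(340+(x-333)/4.6,115+y/4.6); p1=lambda x,y:(70+(x-396)/4,140+y/4)
for c,p,L in [(c3,p3,[(493,106),(737,137),(690,320),(455,290)]),(c1,p1,[(482,92),(690,157),(655,298),(457,235)])]:
    Q=np.array([onz(c,*p(*l),.038) for l in L]); print(Q.round(4).tolist()); print('ctr',Q.mean(0).round(4),'sides',np.linalg.norm(Q-np.roll(Q,-1,0),axis=1).round(4))
    a=Q[0]+Q[1]-Q[2]-Q[3]; b=Q[0]+Q[3]-Q[1]-Q[2]; print('yaw', np.degrees(np.arctan2(a[1],a[0])),np.degrees(np.arctan2(-b[0],b[1])))
# w1b spare arm
im=cv2.imread('pics/w1b.png').astype(int); 
pts=[]
for v in range(115,205,6):
    r=im[v,255:300]; g=(r[:,1]-r[:,2]); m=np.where(g<35)[0]; 
    print(v,m.min()+255,m.max()+255) if len(m) else 0
    if len(m): pts.append(onz(c1,(m.min()+m.max())/2+255,v,.132))
pts=np.array(pts); k=np.polyfit(pts[:,0],pts[:,1],1); print('spare line',k,np.degrees(np.arctan(k[0])),np.polyval(k,[.5,.55,.6]))
print(onz(c1,225+183/3.3,50+80/3.3,.134),onz(c1,225+158/3.3,50+541/3.3,.145), onz(c1,225+178/3.3,50+188/3.3,.142))
E
```

```text
rear [0.5768 0.1822 0.186 ]
mid [0.5516 0.1876 0.186 ]
front [0.5262 0.1928 0.186 ]
post [0.6151 0.1733 0.134 ]
tip [0.49   0.2008 0.145 ]
yaw -11.764982819944208 0.05164829859515882
[[0.528, 0.016, 0.038], [0.5046, -0.0496, 0.038], [0.4549, -0.0324, 0.038], [0.4789, 0.0328, 0.038]]
ctr [ 0.4916 -0.0083  0.038 ] sides [0.0697 0.0527 0.0695 0.0519]
yaw -18.955203320861372 -19.902542792178682
[[0.5265, 0.0144, 0.038], [0.5047, -0.0512, 0.038], [0.4554, -0.0338, 0.038], [0.4777, 0.0309, 0.038]]
ctr [ 0.4911 -0.0099  0.038 ] sides [0.0691 0.0523 0.0684 0.0515]
yaw -19.06358525996597 -18.704796867739663
115 274 282
121 273 281
127 273 281
133 273 281
139 272 280
145 272 280
151 272 279
157 271 279
163 271 279
169 271 278
175 270 278
181 270 277
187 270 277
193 269 277
199 269 276
spare line [-0.04331782 -0.19162594] -2.480377512098997 [-0.21328485 -0.21545074 -0.21761663]
[ 0.63025608 -0.21901845  0.134     ] [ 0.50124849 -0.21372244  0.145     ] [ 0.60240881 -0.2177138   0.142     ]
```

Run:
```python
from h import *
st(); plan([.5262,.1928,.20],-11.8); plan([.5262,.1928,.147],-11.8,pos=[.5262,.1928,.20],rot=np.radians([180,0,-11.8]))
```

```text
4.35 [0.5365 0.1649 0.2773] [179.68  -0.37 -13.04] [ 0.21  0.29 -0.39] 0.0872 [ 0.1   0.17 -0.55  1.58  0.1   1.42 -2.25]
rows 4 d [-0.0103  0.0279 -0.0773] rotv [ 0.33 -0.37 -1.24]
[-0.17, -0.25, 0.77, 0.01, -0.01, -0.04]
[-0.17, -0.25, 0.77, 0.01, -0.01, -0.04]
[-0.16, -0.25, 0.77, 0.01, -0.01, -0.04]
[-0.16, -0.25, 0.77, 0.01, -0.01, -0.04]
rows 3 d [ 0.     0.    -0.053] rotv [0. 0. 0.]
[0.0, -0.0, 0.71, 0.0, 0.0, 0.0]
[0.0, -0.0, 0.71, 0.0, 0.0, 0.0]
[0.0, -0.0, 0.71, 0.0, 0.0, 0.0]
```

Call:
{"fn": "arm_command", "kwargs": {"deltas": [[0.3, -0.17, -0.27, 0.8, 0.01, -0.01, -0.04], [0.3, -0.17, -0.27, 0.8, 0.01, -0.01, -0.04], [0.3, -0.16, -0.27, 0.77, 0.01, -0.01, -0.04], [0.3, -0.16, -0.27, 0.7, 0.01, -0.01, -0.04], [0.3, 0, 0, 0, 0, 0, 0]]}}

```text
time: 4.85
tool_pos: [0.5287, 0.1843, 0.1982]
tool_rot: [3.138, -0.003, -0.215]
ft_force: [0.2, -0.8, -0.3]
grip_width: 0.0587
```

Run:
```python
from h import *
snap('wrist','w4'); st(); plan([.5262,.1928,.147],-11.8)
```

```text
4.9 [0.5296 0.1838 0.1996] [179.79  -0.29 -12.36] [-0.17 -0.13  0.66] 0.0581 [ 0.07  0.21 -0.56  1.7   0.12  1.27 -2.3 ]
rows 3 d [-0.0034  0.009  -0.0526] rotv [ 0.21 -0.29 -0.56]
[-0.07, -0.11, 0.7, 0.01, -0.01, -0.02]
[-0.07, -0.11, 0.7, 0.01, -0.01, -0.02]
[-0.07, -0.11, 0.7, 0.01, -0.01, -0.02]
```

View pics/w4.png

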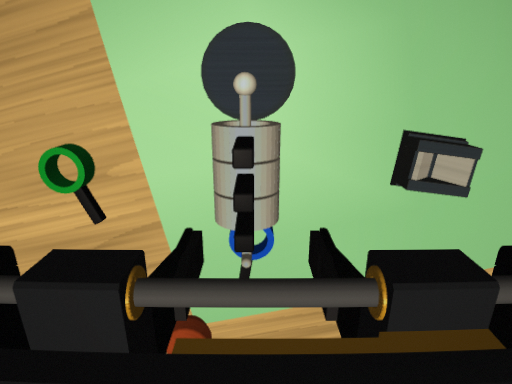

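Run:
```python
from h import *
c=ld('w4'); im=cv2.imread('pics/w4.png')
for P in [(.5768,.1822,.186),(.5516,.1876,.186),(.5262,.1928,.186),(.6151,.1733,.134),(.49,.2008,.145)]:
    u=proj(c,P); print(u.round(1)); cv2.circle(im,tuple(int(x*8) for x in u),12,(0,0,255),-1,shift=3)
cv2.imwrite('pics/w4z.png',cv2.resize(im[60:280,190:310],None,fx=2.7,fy=2.7,interpolation=cv2.INTER_CUBIC))
```

```text
[243.2 157.9]
[243.8 202.4]
[244.9 243.5]
[245.9  83.6]
[246.7 263. ]
```

View pics/w4z.png

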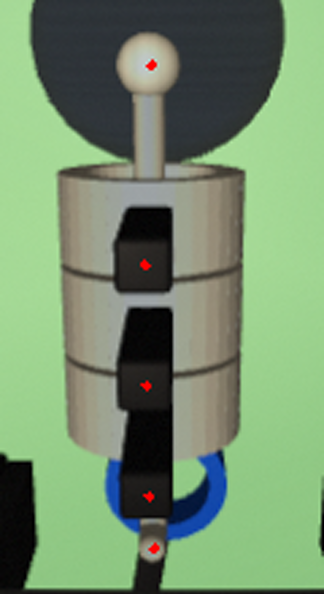

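Call:
{"fn": "arm_command", "kwargs": {"deltas": [[0.3, -0.07, -0.14, 0.75, 0.01, -0.01, -0.02], [0.3, -0.07, -0.14, 0.72, 0.01, -0.01, -0.02], [0.3, -0.05, -0.12, 0.65, 0.01, -0.01, -0.02], [-1, 0, -0.05, 0.05, 0, 0, 0], [-1, 0, 0, 0, 0, 0, 0]], "squeeze": 35}}

```text
time: 5.4
tool_pos: [0.533, 0.1892, 0.1506]
tool_rot: [-3.14, -0.01, -0.216]
ft_force: [-0.5, 0.2, 0.9]
grip_width: 0.0474
```

Run:
```python
from h import *
st(); plan([.5262,.1928,.147],-11.8)
```

```text
5.4 [0.533  0.1892 0.1506] [-179.93   -0.56  -12.37] [-0.5   0.21  0.87] 0.0474 [ 0.06  0.26 -0.56  1.75  0.15  1.17 -2.33]
rows 1 d [-0.0068  0.0036 -0.0036] rotv [-0.06 -0.56 -0.57]
[-0.3, -0.08, 0.14, -0.01, -0.07, -0.07]
```

Call:
{"fn": "arm_command", "kwargs": {"deltas": [[0.0, -0.32, -0.1, 0.14, 0, -0.07, -0.07], [-0.2, -0.08, -0.03, 0.03, 0, 0, 0], [-1, 0, 0, 0, 0, 0, 0], [-1, 0, 0, 0, 0, 0, 0], [-1, 0, 0, 0, 0, 0, 0]]}}

```text
time: 5.9
tool_pos: [0.5252, 0.1943, 0.1498]
tool_rot: [-3.139, -0.004, -0.207]
ft_force: [0.4, 0.5, -0.4]
grip_width: 0.0195
```

Call:
{"fn": "arm_command", "kwargs": {"deltas": [[-1, 0, 0, 0, 0, 0, 0], [-1, 0, 0, 0, 0, 0, 0], [-1, 0, 0, 0, 0, 0, 0], [-1, 0, 0, 0, 0, 0, 0], [-1, 0, 0, 0, 0, 0, 0]]}}

```text
time: 6.4
tool_pos: [0.5253, 0.1939, 0.1501]
tool_rot: [-3.139, -0.004, -0.207]
ft_force: [-0.6, -0.5, -0.0]
grip_width: 0.0116
```

Run:
```python
from h import *
st(); plan([.5262,.1928,.147],-11.8)
```

```text
6.4 [0.5253 0.1939 0.1501] [-179.88   -0.23  -11.86] [-0.64 -0.54 -0.04] 0.0116 [ 0.06  0.25 -0.56  1.76  0.14  1.17 -2.33]
rows 1 d [ 0.0009 -0.0011 -0.0031] rotv [-0.12 -0.23 -0.06]
[0.04, 0.04, 0.13, -0.02, -0.03, -0.01]
```

Call:
{"fn": "arm_command", "kwargs": {"deltas": [[-1, 0, 0, -0.3, 0, 0, 0], [-1, 0, 0, -0.3, 0, 0, 0], [-1, 0, 0, -0.16, 0, 0, 0], [-1, 0, 0, 0, 0, 0, 0], [-1, 0, 0, 0, 0, 0, 0]]}}

```text
time: 6.9
tool_pos: [0.5248, 0.1939, 0.1702]
tool_rot: [-3.14, -0.003, -0.207]
ft_force: [-0.1, -0.5, -2.6]
grip_width: 0.0119
```

Run:
```python
from h import *
st(); d=np.array([-np.cos(np.radians(11.8)),np.sin(np.radians(11.8))])*.066; plan([.5253+d[0],.1939+d[1],.169],-11.8,vmax=.6)
```

```text
6.9 [0.5248 0.1939 0.1702] [-1.7989e+02 -1.7000e-01 -1.1850e+01] [-0.05 -0.5  -2.56] 0.0119 [ 0.06  0.23 -0.57  1.74  0.13  1.21 -2.32]
rows 5 d [-0.0641  0.0135 -0.0012] rotv [-0.11 -0.17 -0.05]
[-0.52, -0.0, 0.01, -0.0, -0.0, -0.0]
[-0.52, -0.0, 0.01, -0.0, -0.0, -0.0]
[-0.52, -0.0, 0.01, -0.0, -0.0, -0.0]
[-0.52, -0.0, 0.01, -0.0, -0.0, -0.0]
[-0.52, -0.0, 0.01, -0.0, -0.0, -0.0]
```

Weight is carried (2.6 N). Slide off the hook.

Call:
{"fn": "arm_command", "kwargs": {"deltas": [[-1, -0.52, 0, 0.02, 0, 0, 0], [-1, -0.52, 0, 0.02, 0, 0, 0], [-1, -0.52, 0, 0, 0, 0, 0], [-1, -0.52, 0, 0, 0, 0, 0], [-1, -0.56, 0, 0, 0, 0, 0]]}}

```text
time: 7.4
tool_pos: [0.4546, 0.2082, 0.1679]
tool_rot: [-3.14, -0.001, -0.207]
ft_force: [0.8, 1.1, -3.5]
grip_width: 0.0121
```

Run:
```python
from h import *
st(); yl=lambda x:-.19163-.04332*x; print(yl(.47)); plan([.47,yl(.47),.169],-2.5,vmax=.85)
```

```text
7.4 [0.4546 0.2082 0.1679] [-1.7993e+02 -8.0000e-02 -1.1880e+01] [ 0.75  1.06 -3.46] 0.0121 [ 0.05  0.11 -0.6   1.87  0.07  1.18 -2.35]
-0.2119904
rows 20 d [ 0.0154 -0.4202  0.0011] rotv [-0.06 -0.08 -9.38]
[0.2, 0.82, -0.0, -0.0, -0.0, -0.06]
[0.2, 0.82, -0.0, -0.0, -0.0, -0.06]
[0.19, 0.82, -0.0, -0.0, -0.0, -0.06]
[0.18, 0.82, -0.0, -0.0, -0.0, -0.06]
[0.18, 0.82, -0.0, -0.0, -0.0, -0.06]
[0.17, 0.82, -0.0, -0.0, -0.0, -0.06]
[0.16, 0.82, -0.0, -0.0, -0.0, -0.06]
[0.16, 0.83, -0.0, -0.0, -0.0, -0.06]
[0.15, 0.83, -0.0, -0.0, -0.0, -0.06]
[0.14, 0.83, -0.0, -0.0, -0.0, -0.06]
[0.14, 0.83, -0.0, -0.0, -0.0, -0.06]
[0.13, 0.83, -0.0, -0.0, -0.0, -0.06]
[0.12, 0.83, -0.0, -0.0, -0.0, -0.06]
[0.12, 0.83, -0.0, -0.0, -0.0, -0.06]
[0.11, 0.83, -0.0, -0.0, -0.0, -0.06]
[0.1, 0.83, -0.0, -0.0, -0.0, -0.06]
[0.09, 0.84, -0.0, -0.0, -0.0, -0.06]
[0.09, 0.84, -0.0, -0.0, -0.0, -0.06]
[0.08, 0.84, -0.0, -0.0, -0.0, -0.06]
[0.07, 0.84, -0.0, -0.0, -0.0, -0.06]
```

Call:
{"fn": "arm_command", "kwargs": {"deltas": [[-1, 0.1, 0.7, 0, 0, 0, -0.06], [-1, 0.15, 0.82, 0, 0, 0, -0.06], [-1, 0.19, 0.85, 0, 0, 0, -0.06], [-1, 0.18, 0.85, 0, 0, 0, -0.06], [-1, 0.18, 0.85, 0, 0, 0, -0.06]]}}

```text
time: 7.9
tool_pos: [0.4482, 0.1077, 0.1685]
tool_rot: [-3.14, -0.003, -0.153]
ft_force: [0.8, 0.2, -2.9]
grip_width: 0.0115
```

Call:
{"fn": "arm_command", "kwargs": {"deltas": [[-1, 0.17, 0.85, 0, 0, 0, -0.06], [-1, 0.16, 0.85, 0, 0, 0, -0.06], [-1, 0.16, 0.85, 0, 0, 0, -0.06], [-1, 0.15, 0.85, 0, 0, 0, -0.06], [-1, 0.14, 0.85, 0, 0, 0, -0.06]]}}

```text
time: 8.4
tool_pos: [0.449, -0.0021, 0.1691]
tool_rot: [-3.14, -0.006, -0.107]
ft_force: [0.3, -0.6, -2.1]
grip_width: 0.0117
```

Call:
{"fn": "arm_command", "kwargs": {"deltas": [[-1, 0.14, 0.85, 0, 0, 0, -0.06], [-1, 0.13, 0.85, 0, 0, 0, -0.06], [-1, 0.12, 0.85, 0, 0, 0, -0.06], [-1, 0.12, 0.85, 0, 0, 0, -0.06], [-1, 0.11, 0.85, 0, 0, 0, -0.06]]}}

```text
time: 8.9
tool_pos: [0.4516, -0.1102, 0.1699]
tool_rot: [-3.14, -0.008, -0.061]
ft_force: [1.2, 0.4, -2.5]
grip_width: 0.0119
```

Run:
```python
from h import *
st(); yl=lambda x:-.19163-.04332*x; print(yl(.47)); plan([.47,yl(.47),.169],-2.5,vmax=.85)
```

```text
8.9 [ 0.4516 -0.1102  0.1699] [-179.92   -0.46   -3.49] [ 1.25  0.38 -2.54] 0.0119 [ 0.42  0.   -0.27  1.96 -0.    1.17 -1.48]
-0.2119904
rows 5 d [ 0.0184 -0.1018 -0.0009] rotv [-0.08 -0.47 -0.99]
[0.2, 0.8, 0.01, -0.0, -0.01, -0.02]
[0.19, 0.8, 0.01, -0.0, -0.01, -0.02]
[0.19, 0.81, 0.01, -0.0, -0.01, -0.02]
[0.19, 0.81, 0.01, -0.0, -0.01, -0.02]
[0.19, 0.81, 0.01, -0.0, -0.01, -0.02]
```

Call:
{"fn": "arm_command", "kwargs": {"deltas": [[-1, 0.16, 0.85, 0, 0, -0.01, -0.02], [-1, 0.16, 0.85, 0, 0, -0.01, -0.02], [-1, 0.16, 0.82, 0, 0, -0.01, -0.02], [-1, 0.16, 0.65, 0, 0, -0.02, -0.02], [-1, 0.05, 0.2, 0, 0, -0.01, 0]]}}

```text
time: 9.4
tool_pos: [0.4615, -0.197, 0.1707]
tool_rot: [-3.14, -0.002, -0.05]
ft_force: [-0.2, -0.7, -2.8]
grip_width: 0.0114
```

Call:
{"fn": "arm_command", "kwargs": {"deltas": [[-1, 0, 0, 0, 0, 0, 0], [-1, 0, 0, 0, 0, 0, 0], [-1, 0, 0, 0, 0, 0, 0], [-1, 0, 0, 0, 0, 0, 0], [-1, 0, 0, 0, 0, 0, 0]]}}

```text
time: 9.9
tool_pos: [0.461, -0.1929, 0.1709]
tool_rot: [-3.138, -0.002, -0.047]
ft_force: [-0.2, 0.3, -2.8]
grip_width: 0.0115
```

Run:
```python
from h import *
snap('wrist','w5'); st(); yl=lambda x:-.19163-.04332*x; x=.572; plan([x,yl(x),.169],-2.5,vmax=.7)
```

```text
9.95 [ 0.461  -0.1929  0.1709] [-1.7982e+02 -1.2000e-01 -2.7000e+00] [-0.19 -0.12 -2.6 ] 0.0116 [ 0.5   0.07 -0.19  1.88  0.01  1.18 -1.32]
rows 7 d [ 0.111  -0.0236 -0.0019] rotv [-0.18 -0.12 -0.2 ]
[0.64, 0.1, 0.01, -0.0, -0.0, -0.0]
[0.64, 0.1, 0.01, -0.0, -0.0, -0.0]
[0.64, 0.11, 0.01, -0.0, -0.0, -0.0]
[0.64, 0.11, 0.01, -0.0, -0.0, -0.0]
[0.64, 0.11, 0.01, -0.0, -0.0, -0.0]
[0.64, 0.11, 0.01, -0.0, -0.0, -0.0]
[0.64, 0.11, 0.01, -0.0, -0.0, -0.0]
```

View pics/w5.png

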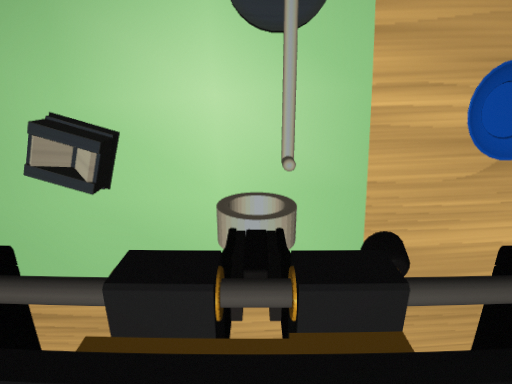

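Call:
{"fn": "arm_command", "kwargs": {"deltas": [[-1, 0, 0.4, 0.02, 0, 0, 0], [-1, 0, 0.36, 0.02, 0, 0, 0], [-1, 0.0, 0.1, 0, 0, 0, 0], [-1, 0.0, 0.0, 0, 0, 0, 0], [-1, 0, 0, 0, 0, 0, 0]]}}

```text
time: 10.45
tool_pos: [0.4597, -0.2169, 0.1697]
tool_rot: [-3.139, -0.002, -0.048]
ft_force: [-0.6, -0.1, -2.5]
grip_width: 0.0119
```

Run:
```python
from h import *
c=ld('w5'); print(proj(c,[.5013,-.2137,.145]), onz(c,289,163,.145))
st(); yl=lambda x:-.19163-.04332*x; x=.572; plan([x,yl(x),.169],-2.5,vmax=.7)
```

```text
[290.00300851 163.72640186] [ 0.50176684 -0.21311377  0.145     ]
10.45 [ 0.4597 -0.2169  0.1697] [-1.7983e+02 -1.1000e-01 -2.7500e+00] [-0.65 -0.08 -2.55] 0.0119 [ 0.52  0.09 -0.17  1.87  0.01  1.18 -1.28]
rows 7 d [ 0.1123  0.0005 -0.0007] rotv [-0.17 -0.11 -0.25]
[0.64, -0.03, 0.01, -0.0, -0.0, -0.0]
[0.64, -0.03, 0.0, -0.0, -0.0, -0.0]
[0.64, -0.03, 0.0, -0.0, -0.0, -0.0]
[0.64, -0.03, 0.0, -0.0, -0.0, -0.0]
[0.64, -0.03, 0.0, -0.0, -0.0, -0.0]
[0.64, -0.03, 0.0, -0.0, -0.0, -0.0]
[0.64, -0.03, 0.0, -0.0, -0.0, -0.0]
```

Call:
{"fn": "arm_command", "kwargs": {"deltas": [[-1, 0.2, -0.2, 0, 0, 0, 0], [-1, 0.5, -0.03, 0, 0, 0, 0], [-1, 0.6, 0, 0, 0, 0, 0], [-1, 0.6, 0, 0, 0, 0, 0], [-1, 0.6, 0, 0, 0, 0, 0]]}}

```text
time: 10.95
tool_pos: [0.5267, -0.2124, 0.1702]
tool_rot: [-3.139, -0.003, -0.047]
ft_force: [0.1, -0.7, -2.3]
grip_width: 0.0117
```

Run:
```python
from h import *
st(); yl=lambda x:-.19163-.04332*x; x=.572; plan([x,yl(x),.169],-2.5,vmax=.7)
```

```text
10.95 [ 0.5267 -0.2124  0.1702] [-1.7983e+02 -1.7000e-01 -2.7100e+00] [ 0.08 -0.73 -2.31] 0.0117 [ 0.47  0.21 -0.19  1.73  0.04  1.2  -1.34]
rows 3 d [ 0.0453 -0.0041 -0.0012] rotv [-0.17 -0.17 -0.21]
[0.61, 0.03, 0.02, -0.01, -0.01, -0.01]
[0.61, 0.03, 0.02, -0.01, -0.01, -0.01]
[0.61, 0.03, 0.02, -0.01, -0.01, -0.01]
```

Call:
{"fn": "arm_command", "kwargs": {"deltas": [[-1, 0.6, 0.05, 0.02, -0.01, -0.01, 0], [-1, 0.5, 0.05, 0.02, -0.01, -0.01, 0], [-1, 0.25, 0.03, 0.02, 0, 0, 0], [-1, 0, 0, 0, 0, 0, 0], [-1, 0, 0, 0, 0, 0, 0]]}}

```text
time: 11.45
tool_pos: [0.5671, -0.2139, 0.1674]
tool_rot: [-3.139, -0.001, -0.043]
ft_force: [0.4, 0.6, -2.5]
grip_width: 0.0117
```

Run:
```python
from h import *
st(); yl=lambda x:-.19163-.04332*x; x=.574; plan([x,yl(x),.150],-2.5,vmax=.7)
```

```text
11.45 [ 0.5671 -0.2139  0.1674] [-1.7987e+02 -6.0000e-02 -2.4400e+00] [ 0.37  0.59 -2.54] 0.0117 [ 0.45  0.29 -0.19  1.64  0.06  1.22 -1.37]
rows 2 d [ 0.0069 -0.0026 -0.0174] rotv [-0.13 -0.06  0.06]
[0.14, 0.05, 0.35, -0.01, -0.0, 0.0]
[0.14, 0.05, 0.35, -0.01, -0.0, 0.0]
```

Call:
{"fn": "arm_command", "kwargs": {"deltas": [[-1, 0, 0.08, 0.25, 0, 0, 0], [-1, 0, 0.04, 0.2, 0, 0, 0], [-1, 0, 0, 0.1, 0, 0, 0], [-1, 0, 0, 0.04, 0, 0, 0], [-1, 0, 0, 0.02, 0, 0, 0]]}}

```text
time: 11.95
tool_pos: [0.5653, -0.2175, 0.1508]
tool_rot: [-3.14, -0.0, -0.044]
ft_force: [0.3, -0.3, -2.7]
grip_width: 0.0117
```

Run:
```python
from h import *
st()
```

```text
11.95 [ 0.5653 -0.2175  0.1508] [-1.7989e+02 -1.0000e-02 -2.5100e+00] [ 0.3  -0.32 -2.73] 0.0117 [ 0.45  0.3  -0.19  1.66  0.06  1.19 -1.37]
```

Call:
{"fn": "arm_command", "kwargs": {"deltas": [[-1, 0, -0.04, 0.03, 0, 0, 0], [-1, 0, 0, 0.03, 0, 0, 0], [-1, 0, 0, 0.02, 0, 0, 0], [-1, 0, 0, 0, 0, 0, 0], [-1, 0, 0, 0, 0, 0, 0]]}}

```text
time: 12.45
tool_pos: [0.5655, -0.2172, 0.1504]
tool_rot: [-3.141, -0.002, -0.044]
ft_force: [-0.8, 0.0, -0.8]
grip_width: 0.0118
```

Run:
```python
from h import *
st()
```

```text
12.45 [ 0.5655 -0.2172  0.1504] [-1.7996e+02 -1.0000e-01 -2.5500e+00] [-0.79  0.02 -0.79] 0.0118 [ 0.45  0.3  -0.19  1.66  0.06  1.18 -1.37]
```

Call:
{"fn": "arm_command", "kwargs": {"deltas": [[-1, 0.2, 0, 0, 0, 0, 0], [-1, 0.2, 0, 0, 0, 0, 0], [-1, 0.2, 0, 0, 0, 0, 0], [-1, 0.1, 0, 0, 0, 0, 0], [-1, 0.05, 0, 0, 0, 0, 0]]}}

```text
time: 12.95
tool_pos: [0.5859, -0.2181, 0.1502]
tool_rot: [-3.141, -0.001, -0.044]
ft_force: [-2.5, 0.1, 2.3]
grip_width: 0.0117
```

Run:
```python
from h import *
st()
```

```text
12.95 [ 0.5859 -0.2181  0.1502] [-1.7996e+02 -8.0000e-02 -2.5400e+00] [-2.51  0.11  2.28] 0.0117 [ 0.44  0.34 -0.19  1.61  0.07  1.2  -1.38]
```

Call:
{"fn": "arm_command", "kwargs": {"deltas": [[-1, 0.03, 0, 0, 0, 0, 0], [-1, 0.03, 0, 0, 0, 0, 0], [-1, 0.03, 0, 0, 0, 0, 0], [-1, 0.03, 0, 0, 0, 0, 0], [-1, 0.03, 0, 0, 0, 0, 0]]}}

```text
time: 13.45
tool_pos: [0.5898, -0.2183, 0.1503]
tool_rot: [-3.141, -0.001, -0.044]
ft_force: [-2.1, -1.0, 1.3]
grip_width: 0.0119
```

Run:
```python
from h import *
st()
```

```text
13.45 [ 0.5898 -0.2183  0.1503] [-1.7996e+02 -6.0000e-02 -2.5500e+00] [-2.14 -1.04  1.26] 0.0119 [ 0.44  0.34 -0.19  1.6   0.07  1.2  -1.38]
```

Call:
{"fn": "arm_command", "kwargs": {"deltas": [[-1, 0.03, 0, 0, 0, 0, 0], [-1, 0.03, 0, 0, 0, 0, 0], [-1, 0.03, 0, 0, 0, 0, 0], [-1, 0.03, 0, 0, 0, 0, 0], [-1, 0.03, 0, 0, 0, 0, 0]]}}

```text
time: 13.95
tool_pos: [0.591, -0.2184, 0.1502]
tool_rot: [-3.14, 0.005, -0.045]
ft_force: [-7.0, 1.2, 4.1]
grip_width: 0.0117
```

Run:
```python
from h import *
st()
```

```text
13.95 [ 0.591  -0.2184  0.1502] [-179.93    0.27   -2.58] [-6.97  1.19  4.09] 0.0117 [ 0.43  0.35 -0.19  1.59  0.07  1.21 -1.38]
```

Call:
{"fn": "arm_command", "kwargs": {"deltas": [[-1, 0.035, 0, 0, 0, 0, 0], [-1, 0.035, 0, 0, 0, 0, 0], [-1, 0.03, 0, 0, 0, 0, 0], [-1, 0.03, 0, 0, 0, 0, 0], [-1, 0.03, 0, 0, 0, 0, 0]]}}

```text
time: 14.45
tool_pos: [0.5913, -0.2184, 0.1503]
tool_rot: [-3.14, 0.013, -0.046]
ft_force: [-5.9, -0.0, 5.2]
grip_width: 0.0117
```

Run:
```python
from h import *
st()
```

```text
14.45 [ 0.5913 -0.2184  0.1503] [-179.89    0.73   -2.63] [-5.86 -0.05  5.17] 0.0117 [ 0.43  0.36 -0.19  1.59  0.07  1.22 -1.39]
```

Call:
{"fn": "arm_command", "kwargs": {"deltas": [[-1, 0.04, 0, 0, 0, 0.08, 0], [-1, 0.04, 0, 0, 0, 0.04, 0], [-1, 0.04, 0, 0, 0, 0.03, 0], [-1, 0.04, 0, 0, 0, 0.03, 0], [-1, 0.04, 0, 0, 0, 0.03, 0]]}}

```text
time: 14.95
tool_pos: [0.5913, -0.2184, 0.1501]
tool_rot: [-3.139, -0.007, -0.047]
ft_force: [-7.6, 0.7, 4.1]
grip_width: 0.0115
```

Run:
```python
from h import *
st()
```

```text
14.95 [ 0.5913 -0.2184  0.1501] [-179.83   -0.38   -2.7 ] [-7.55  0.72  4.08] 0.0115 [ 0.44  0.34 -0.19  1.6   0.06  1.19 -1.38]
```

Call:
{"fn": "arm_command", "kwargs": {"deltas": [[-1, 0.05, 0, 0, 0, 0, 0], [-1, 0.05, 0, 0, 0, 0.01, 0], [-1, 0.05, 0, 0, 0, 0.01, 0], [-1, 0.05, 0, 0, 0, 0.01, 0], [-1, 0.05, 0, 0, 0, 0.01, 0]]}}

```text
time: 15.45
tool_pos: [0.5915, -0.2185, 0.1501]
tool_rot: [-3.137, 0.0, -0.048]
ft_force: [-9.5, 1.0, 6.2]
grip_width: 0.0115
```

Run:
```python
from h import *
st()
```

```text
15.45 [ 0.5915 -0.2185  0.1501] [-1.7976e+02  1.0000e-02 -2.7700e+00] [-9.46  0.98  6.17] 0.0115 [ 0.44  0.35 -0.19  1.6   0.07  1.2  -1.38]
```

Call:
{"fn": "arm_command", "kwargs": {"deltas": [[-0.2, 0.03, 0, 0, 0, 0, 0], [-0.2, 0, 0, 0, 0, 0, 0], [-0.2, 0, 0, 0, 0, 0, 0], [-0.2, 0, 0, -0.2, 0, 0, 0], [-0.2, 0, 0, -0.8, 0, 0, 0]]}}

```text
time: 15.95
tool_pos: [0.5927, -0.2177, 0.1733]
tool_rot: [-3.136, 0.001, -0.047]
ft_force: [-0.4, -0.7, 0.6]
grip_width: 0.034
```

Run:
```python
from h import *
st(); plan([.5916,-.2185,.23],-2.5,vmax=1)
```

```text
15.95 [ 0.5927 -0.2177  0.1733] [-1.7967e+02  6.0000e-02 -2.7100e+00] [-0.39 -0.74  0.61] 0.034 [ 0.44  0.34 -0.19  1.57  0.06  1.25 -1.38]
rows 3 d [-0.0011 -0.0008  0.0567] rotv [-0.33  0.06 -0.22]
[-0.01, 0.01, -0.76, -0.01, 0.0, -0.01]
[-0.01, 0.01, -0.76, -0.01, 0.0, -0.01]
[-0.01, 0.01, -0.76, -0.01, 0.0, -0.01]
```

Call:
{"fn": "arm_command", "kwargs": {"deltas": [[-0.2, 0, 0, -0.9, -0.01, 0, 0], [-0.2, 0, 0, -0.9, -0.01, 0, 0], [-0.1, -0.5, 0, -0.9, -0.01, 0, 0], [0.1, -0.8, 0, -0.4, 0, 0, 0], [0.1, -0.4, 0, 0, 0, 0, 0]]}}

```text
time: 16.45
tool_pos: [0.5523, -0.2153, 0.2576]
tool_rot: [-3.141, -0.005, -0.045]
ft_force: [-0.3, -0.1, 0.3]
grip_width: 0.0458
```

Run:
```python
from h import *
im=snap('wrist','w6'); st(); plan([.5516,.1876,.225],-11.8,vmax=1)
```

```text
16.5 [ 0.5513 -0.2154  0.2572] [-179.95   -0.27   -2.62] [ 0.4  -0.43  0.6 ] 0.0459 [ 0.46  0.21 -0.19  1.56  0.04  1.38 -1.35]
rows 17 d [ 3.00e-04  4.03e-01 -3.22e-02] rotv [-0.07 -0.26  9.18]
[-0.04, -0.95, 0.08, -0.0, -0.0, 0.07]
[-0.05, -0.95, 0.08, -0.0, -0.0, 0.07]
[-0.06, -0.95, 0.08, -0.0, -0.0, 0.07]
[-0.07, -0.95, 0.08, -0.0, -0.0, 0.07]
[-0.08, -0.94, 0.08, -0.0, -0.0, 0.07]
[-0.09, -0.94, 0.08, -0.0, -0.0, 0.07]
[-0.1, -0.94, 0.08, -0.0, -0.0, 0.07]
[-0.11, -0.94, 0.08, -0.0, -0.0, 0.07]
[-0.11, -0.94, 0.08, -0.0, -0.0, 0.07]
[-0.12, -0.94, 0.08, -0.0, -0.0, 0.07]
[-0.13, -0.94, 0.08, -0.0, -0.0, 0.07]
[-0.14, -0.94, 0.08, -0.0, -0.0, 0.07]
[-0.15, -0.94, 0.08, -0.0, -0.0, 0.07]
[-0.16, -0.93, 0.08, -0.0, -0.0, 0.07]
[-0.17, -0.93, 0.08, -0.0, -0.0, 0.07]
[-0.18, -0.93, 0.08, -0.0, -0.0, 0.07]
[-0.18, -0.93, 0.08, -0.0, -0.0, 0.07]
```

View pics/w6.png

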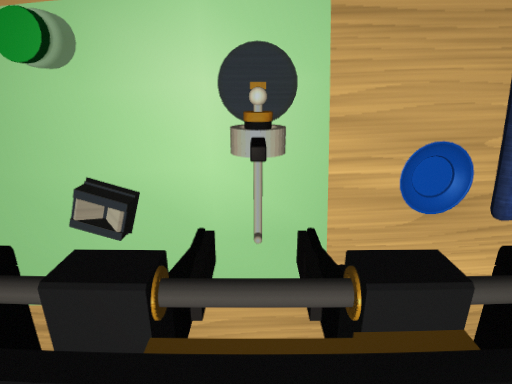

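Call:
{"fn": "arm_command", "kwargs": {"deltas": [[0.1, -0.04, -0.95, 0, 0, 0, 0.07], [0.1, -0.05, -0.96, 0, 0, 0, 0.07], [0.1, -0.06, -0.96, 0, 0, 0, 0.07], [0.1, -0.07, -0.96, 0, 0, 0, 0.07], [0.1, -0.08, -0.96, 0, 0, 0, 0.07]]}}

```text
time: 17.0
tool_pos: [0.5514, -0.0959, 0.2534]
tool_rot: [-3.141, -0.002, -0.104]
ft_force: [-0.5, 0.2, 0.2]
grip_width: 0.0479
```

Call:
{"fn": "arm_command", "kwargs": {"deltas": [[0.1, -0.09, -0.96, 0, 0, 0, 0.07], [0.1, -0.1, -0.96, 0, 0, 0, 0.07], [0.1, -0.11, -0.96, 0, 0, 0, 0.07], [0.1, -0.11, -0.96, 0, 0, 0, 0.07], [0.1, -0.12, -0.96, 0, 0, 0, 0.07]]}}

```text
time: 17.5
tool_pos: [0.5532, 0.0308, 0.2488]
tool_rot: [-3.141, 0.002, -0.155]
ft_force: [-0.3, 0.4, -0.7]
grip_width: 0.0479
```

Call:
{"fn": "arm_command", "kwargs": {"deltas": [[0.1, -0.13, -0.96, 0, 0, 0, 0.07], [0.1, -0.14, -0.95, 0, 0, 0, 0.07], [0.1, -0.15, -0.94, 0, 0, 0, 0.07], [0.1, -0.16, -0.9, 0, 0, 0, 0.07], [0.1, -0.1, -0.5, 0.1, 0, 0, 0.07]]}}

```text
time: 18.0
tool_pos: [0.5544, 0.1464, 0.2421]
tool_rot: [-3.139, 0.006, -0.202]
ft_force: [0.3, -0.2, 0.8]
grip_width: 0.0479
```

Run:
```python
from h import *
st(); plan([.5510,.1880,.202],-11.8,vmax=1)
```

```text
18.0 [0.5544 0.1464 0.2421] [-179.87    0.37  -11.6 ] [ 0.34 -0.25  0.82] 0.0479 [ 0.04  0.2  -0.43  1.6   0.08  1.36 -2.17]
rows 3 d [-0.0034  0.0416 -0.0401] rotv [-0.13  0.37  0.2 ]
[-0.15, -0.53, 0.54, -0.01, 0.02, 0.01]
[-0.15, -0.53, 0.54, -0.01, 0.02, 0.01]
[-0.16, -0.53, 0.54, -0.01, 0.02, 0.01]
```

Call:
{"fn": "arm_command", "kwargs": {"deltas": [[0.1, -0.15, -0.56, 0.3, 0, 0.02, 0], [0.1, -0.15, -0.56, 0.35, 0, 0.02, 0], [0.1, -0.15, -0.45, 0.5, 0, 0, 0], [0.1, 0, -0.1, 0.3, 0, 0, 0], [0.1, 0, 0, 0, 0, 0, 0]]}}

```text
time: 18.5
tool_pos: [0.5506, 0.1948, 0.1998]
tool_rot: [-3.139, 0.005, -0.199]
ft_force: [-0.4, -0.8, -0.1]
grip_width: 0.0476
```

Run:
```python
from h import *
st(); plan([.5510,.1880,.150],-11.8,vmax=1)
```

```text
18.5 [0.5506 0.1948 0.1998] [-179.86    0.31  -11.38] [-0.4  -0.78 -0.06] 0.0476 [-0.02  0.25 -0.46  1.64  0.11  1.28 -2.27]
rows 3 d [ 0.0004 -0.0068 -0.0498] rotv [-0.14  0.31  0.42]
[0.03, 0.09, 0.66, -0.01, 0.01, 0.02]
[0.03, 0.09, 0.66, -0.01, 0.01, 0.02]
[0.02, 0.09, 0.66, -0.01, 0.01, 0.02]
```

Call:
{"fn": "arm_command", "kwargs": {"deltas": [[0.1, 0, 0.15, 0.6, 0, 0.01, 0.02], [0.1, -0.03, 0.1, 0.6, 0, 0.01, 0.02], [0.1, -0.03, 0.05, 0.5, 0, 0.01, 0.02], [0, 0, 0, 0.2, 0, 0, 0], [0, 0, 0, 0, 0, 0, 0]]}}

```text
time: 19.0
tool_pos: [0.549, 0.1844, 0.1507]
tool_rot: [-3.14, 0.0, -0.211]
ft_force: [-0.6, -0.4, 0.4]
grip_width: 0.0445
```

Run:
```python
from h import *
st(); plan([.5510,.1880,.150],-11.8,vmax=1)
```

```text
19.0 [0.549  0.1844 0.1507] [-1.799e+02  2.000e-02 -1.210e+01] [-0.62 -0.44  0.44] 0.0445 [-0.02  0.27 -0.45  1.72  0.13  1.18 -2.28]
rows 1 d [ 0.002   0.0036 -0.0007] rotv [-0.1   0.02 -0.3 ]
[0.05, -0.16, 0.03, -0.01, 0.0, -0.04]
```

Call:
{"fn": "arm_command", "kwargs": {"deltas": [[-0.3, 0.05, -0.14, 0.03, 0, 0, -0.03], [-1, 0.02, -0.02, 0, 0, 0, 0], [-1, 0, 0, 0, 0, 0, 0], [-1, 0, 0, 0, 0, 0, 0], [-1, 0, 0, 0, 0, 0, 0]]}}

```text
time: 19.5
tool_pos: [0.5532, 0.1887, 0.1521]
tool_rot: [-3.139, -0.002, -0.207]
ft_force: [-0.8, -1.6, 3.0]
grip_width: 0.0117
```

Call:
{"fn": "arm_command", "kwargs": {"deltas": [[-1, 0, 0, 0, 0, 0, 0], [-1, 0, 0, 0, 0, 0, 0], [-1, 0, 0, -0.15, 0, 0, 0], [-1, 0, 0, -0.3, 0, 0, 0], [-1, 0, 0, -0.25, 0, 0, 0]]}}

```text
time: 20.0
tool_pos: [0.5522, 0.1883, 0.1697]
tool_rot: [-3.14, -0.0, -0.207]
ft_force: [0.2, 0.4, -2.0]
grip_width: 0.0114
```

Run:
```python
from h import *
st()
```

```text
20.0 [0.5522 0.1883 0.1697] [-1.7989e+02 -1.0000e-02 -1.1840e+01] [ 0.23  0.39 -1.96] 0.0114 [-0.02  0.27 -0.45  1.68  0.12  1.22 -2.28]
```

Call:
{"fn": "arm_command", "kwargs": {"deltas": [[-1, 0, 0, -0.05, 0, 0, 0], [-1, -0.4, 0, 0, 0, 0, 0], [-1, -0.6, 0, 0, 0, 0, 0], [-1, -0.7, 0, 0, 0, 0, 0], [-1, -0.7, 0, 0, 0, 0, 0]]}}

```text
time: 20.5
tool_pos: [0.4905, 0.2012, 0.1716]
tool_rot: [-3.139, -0.001, -0.208]
ft_force: [-0.1, 0.9, -2.6]
grip_width: 0.0117
```

Run:
```python
from h import *
st(); plan([.455,.2083,.171],-11.8)
```

```text
20.5 [0.4905 0.2012 0.1716] [-1.7984e+02 -4.0000e-02 -1.1930e+01] [-0.14  0.94 -2.59] 0.0117 [-0.03  0.16 -0.48  1.8   0.08  1.2  -2.32]
rows 2 d [-0.0355  0.0071 -0.0006] rotv [-0.16 -0.04 -0.13]
[-0.72, 0.01, 0.01, -0.01, -0.0, -0.01]
[-0.72, 0.01, 0.01, -0.01, -0.0, -0.01]
```

Call:
{"fn": "arm_command", "kwargs": {"deltas": [[-1, -0.7, 0, 0, 0, 0, 0], [-1, -0.6, 0, 0, 0, 0, 0], [-1, -0.1, 0.3, 0, 0, 0, -0.06], [-1, 0.1, 0.75, 0, 0, 0, -0.06], [-1, 0.17, 0.85, 0, 0, 0, -0.06]]}}

```text
time: 21.0
tool_pos: [0.4441, 0.1633, 0.1706]
tool_rot: [-3.14, 0.0, -0.171]
ft_force: [-0.1, -0.5, -1.8]
grip_width: 0.0117
```

Run:
```python
from h import *
st(); plan([.46,-.2116,.171],-2.5,vmax=.9)
```

```text
21.0 [0.4441 0.1633 0.1706] [-179.92    0.     -9.82] [-0.11 -0.46 -1.81] 0.0117 [ 0.02  0.04 -0.47  1.93  0.02  1.18 -2.2 ]
rows 17 d [ 0.0159 -0.3749  0.0004] rotv [-0.08 -0.   -7.32]
[0.19, 0.86, -0.0, -0.0, -0.0, -0.05]
[0.18, 0.86, -0.0, -0.0, -0.0, -0.05]
[0.17, 0.87, -0.0, -0.0, -0.0, -0.05]
[0.17, 0.87, -0.0, -0.0, -0.0, -0.05]
[0.16, 0.87, -0.0, -0.0, -0.0, -0.05]
[0.15, 0.87, -0.0, -0.0, -0.0, -0.05]
[0.15, 0.87, -0.0, -0.0, -0.0, -0.05]
[0.14, 0.87, -0.0, -0.0, -0.0, -0.05]
[0.14, 0.87, -0.0, -0.0, -0.0, -0.05]
[0.13, 0.87, -0.0, -0.0, -0.0, -0.05]
[0.12, 0.87, -0.0, -0.0, -0.0, -0.05]
[0.12, 0.88, -0.0, -0.0, -0.0, -0.05]
[0.11, 0.88, -0.0, -0.0, -0.0, -0.05]
[0.1, 0.88, -0.0, -0.0, -0.0, -0.05]
[0.1, 0.88, -0.0, -0.0, -0.0, -0.05]
[0.09, 0.88, -0.0, -0.0, -0.0, -0.05]
[0.08, 0.88, -0.0, -0.0, -0.0, -0.05]
```

Call:
{"fn": "arm_command", "kwargs": {"deltas": [[-1, 0.19, 0.9, 0, 0, 0, -0.05], [-1, 0.18, 0.9, 0, 0, 0, -0.05], [-1, 0.17, 0.9, 0, 0, 0, -0.05], [-1, 0.17, 0.9, 0, 0, 0, -0.05], [-1, 0.16, 0.9, 0, 0, 0, -0.05]]}}

```text
time: 21.5
tool_pos: [0.4451, 0.0423, 0.1701]
tool_rot: [-3.141, -0.001, -0.132]
ft_force: [0.2, 0.9, -1.8]
grip_width: 0.012
```

Call:
{"fn": "arm_command", "kwargs": {"deltas": [[-1, 0.15, 0.9, 0, 0, 0, -0.05], [-1, 0.15, 0.9, 0, 0, 0, -0.05], [-1, 0.14, 0.9, 0, 0, 0, -0.05], [-1, 0.14, 0.9, 0, 0, 0, -0.05], [-1, 0.13, 0.9, 0, 0, 0, -0.05]]}}

```text
time: 22.0
tool_pos: [0.4461, -0.0784, 0.1697]
tool_rot: [3.141, -0.002, -0.096]
ft_force: [0.1, -0.3, -1.6]
grip_width: 0.0117
```

Call:
{"fn": "arm_command", "kwargs": {"deltas": [[-1, 0.12, 0.9, 0, 0, 0, -0.05], [-1, 0.12, 0.9, 0, 0, 0, -0.05], [-1, 0.11, 0.9, 0, 0, 0, -0.05], [-1, 0.1, 0.9, 0, 0, 0, -0.05], [-1, 0.1, 0.8, 0, 0, 0, -0.05]]}}

```text
time: 22.5
tool_pos: [0.447, -0.1954, 0.1694]
tool_rot: [3.141, -0.002, -0.06]
ft_force: [-0.2, 0.5, -1.9]
grip_width: 0.0116
```

Run:
```python
from h import *
st(); plan([.465,-.2118,.171],-2.5,vmax=.9)
```

```text
22.5 [ 0.447  -0.1954  0.1694] [ 1.7996e+02 -1.0000e-01 -3.4200e+00] [-0.18  0.51 -1.9 ] 0.0116 [ 0.4   0.05 -0.08  1.92  0.    1.18 -1.31]
rows 2 d [ 0.018  -0.0164  0.0016] rotv [ 0.04 -0.1  -0.92]
[0.38, 0.31, -0.03, 0.0, -0.01, -0.06]
[0.38, 0.31, -0.03, 0.0, -0.01, -0.06]
```

Call:
{"fn": "arm_command", "kwargs": {"deltas": [[-1, 0.2, 0.2, -0.05, 0, -0.01, -0.06], [-1, 0.3, 0.2, -0.03, 0, 0, -0.05], [-1, 0.1, 0.1, 0, 0, 0, 0], [-1, 0, 0, 0, 0, 0, 0], [-1, 0, 0, 0, 0, 0, 0]]}}

```text
time: 23.0
tool_pos: [0.4611, -0.2099, 0.1711]
tool_rot: [3.141, 0.0, -0.045]
ft_force: [0.1, -0.3, -1.7]
grip_width: 0.0115
```

Run:
```python
from h import *
st(); plan([.54,-.19163-.04332*.54,.171],-2.5,vmax=.65)
```

```text
23.0 [ 0.4611 -0.2099  0.1711] [ 1.7999e+02  1.0000e-02 -2.5700e+00] [ 0.12 -0.34 -1.66] 0.0115 [ 0.41  0.08 -0.07  1.87  0.01  1.19 -1.28]
rows 5 d [ 0.0789 -0.0051 -0.0001] rotv [ 0.01  0.01 -0.07]
[0.63, 0.01, 0.0, 0.0, 0.0, -0.0]
[0.63, 0.01, 0.0, 0.0, 0.0, -0.0]
[0.63, 0.01, 0.0, 0.0, 0.0, -0.0]
[0.63, 0.01, 0.0, 0.0, 0.0, -0.0]
[0.63, 0.01, 0.0, 0.0, 0.0, -0.0]
```

Call:
{"fn": "arm_command", "kwargs": {"deltas": [[-1, 0.4, 0.02, 0, 0, 0, 0], [-1, 0.6, 0.04, 0, 0, 0, 0], [-1, 0.7, 0.05, 0, 0, 0, 0], [-1, 0.6, 0.05, 0, 0, 0, 0], [-1, 0.4, 0.02, 0, 0, 0, 0]]}}

```text
time: 23.5
tool_pos: [0.5324, -0.2147, 0.1714]
tool_rot: [-3.141, -0.001, -0.042]
ft_force: [0.1, 0.6, -2.3]
grip_width: 0.0118
```

Run:
```python
from h import *
st(); plan([.545,-.19163-.04332*.545,.171],-2.5,vmax=.65)
```

```text
23.5 [ 0.5324 -0.2147  0.1714] [-1.7997e+02 -4.0000e-02 -2.3900e+00] [ 0.13  0.56 -2.31] 0.0118 [ 0.38  0.22 -0.08  1.72  0.02  1.21 -1.32]
rows 1 d [ 0.0126 -0.0006 -0.0004] rotv [-0.03 -0.04  0.11]
[0.51, 0.0, 0.02, -0.0, -0.01, 0.01]
```

Call:
{"fn": "arm_command", "kwargs": {"deltas": [[-1, 0.15, 0, 0.2, 0, 0, 0], [-1, 0.1, 0, 0.2, 0, 0, 0], [-1, 0, 0, 0.2, 0, 0, 0], [-1, 0, 0, 0.08, 0, 0, 0], [-1, 0, 0, 0.03, 0, 0, 0]]}}

```text
time: 24.0
tool_pos: [0.5396, -0.2137, 0.1517]
tool_rot: [-3.14, -0.0, -0.04]
ft_force: [-0.0, 0.4, 4.7]
grip_width: 0.0117
```

Run:
```python
from h import *
st()
```

```text
24.0 [ 0.5396 -0.2137  0.1517] [-1.7994e+02 -1.0000e-02 -2.3000e+00] [-0.05  0.35  4.74] 0.0117 [ 0.37  0.24 -0.08  1.73  0.02  1.17 -1.33]
```

Call:
{"fn": "arm_command", "kwargs": {"deltas": [[-1, 0.1, 0.02, -0.02, 0, 0, 0], [-1, 0.2, 0.02, 0, 0, 0, 0], [-1, 0.2, 0.02, 0, 0, 0, 0], [-1, 0.15, 0.02, 0, 0, 0, 0], [-1, 0.05, 0, 0, 0, 0, 0]]}}

```text
time: 24.5
tool_pos: [0.5579, -0.2172, 0.1527]
tool_rot: [-3.141, -0.001, -0.041]
ft_force: [0.2, 0.1, -1.5]
grip_width: 0.0113
```

Run:
```python
from h import *
st()
```

```text
24.5 [ 0.5579 -0.2172  0.1527] [-1.7997e+02 -3.0000e-02 -2.3600e+00] [ 0.16  0.06 -1.54] 0.0113 [ 0.37  0.28 -0.08  1.68  0.02  1.18 -1.33]
```

Call:
{"fn": "arm_command", "kwargs": {"deltas": [[-1, 0.08, 0, 0.01, 0, 0, 0], [-1, 0.06, 0, 0, 0, 0, 0], [-1, 0.05, 0, 0, 0, 0, 0], [-1, 0.04, 0, 0, 0, 0, 0], [-1, 0.03, 0, 0, 0, 0, 0]]}}

```text
time: 25.0
tool_pos: [0.5648, -0.2173, 0.1519]
tool_rot: [-3.141, 0.0, -0.041]
ft_force: [-0.0, 0.1, -1.4]
grip_width: 0.0116
```

Run:
```python
from h import *
st()
```

```text
25.0 [ 0.5648 -0.2173  0.1519] [-1.7995e+02  2.0000e-02 -2.3500e+00] [-0.02  0.13 -1.37] 0.0116 [ 0.36  0.29 -0.08  1.66  0.02  1.19 -1.34]
```

Call:
{"fn": "arm_command", "kwargs": {"deltas": [[-1, 0.03, 0, 0.01, 0, 0, 0], [-1, 0.03, 0, 0, 0, 0, 0], [-1, 0.03, 0, 0, 0, 0, 0], [-1, 0.03, 0, 0, 0, 0, 0], [-1, 0.03, 0, 0, 0, 0, 0]]}}

```text
time: 25.5
tool_pos: [0.5683, -0.2176, 0.1519]
tool_rot: [-3.141, 0.001, -0.041]
ft_force: [-3.5, 1.5, 0.2]
grip_width: 0.0118
```

Run:
```python
from h import *
st()
```

```text
25.5 [ 0.5683 -0.2176  0.1519] [-1.7995e+02  6.0000e-02 -2.3600e+00] [-3.53  1.51  0.19] 0.0118 [ 0.36  0.3  -0.08  1.66  0.03  1.19 -1.34]
```

Contact at the expected place; build the press with pitch compensation.

Call:
{"fn": "arm_command", "kwargs": {"deltas": [[-1, 0.04, 0, 0, 0, 0.01, 0], [-1, 0.04, 0, 0, 0, 0.01, 0], [-1, 0.045, 0, 0, 0, 0.02, 0], [-1, 0.045, 0, 0, 0, 0.02, 0], [-1, 0.045, 0, 0, 0, 0.02, 0]]}}

```text
time: 26.0
tool_pos: [0.5694, -0.2177, 0.1516]
tool_rot: [-3.14, -0.001, -0.042]
ft_force: [-7.4, 1.9, 3.3]
grip_width: 0.0119
```

Run:
```python
from h import *
st()
```

```text
26.0 [ 0.5694 -0.2177  0.1516] [-1.7988e+02 -6.0000e-02 -2.4300e+00] [-7.42  1.89  3.29] 0.0119 [ 0.36  0.3  -0.08  1.66  0.02  1.19 -1.34]
```

Call:
{"fn": "arm_command", "kwargs": {"deltas": [[-1, 0.05, 0, 0, 0, 0.02, 0], [-1, 0.05, 0, 0, 0, 0.02, 0], [-1, 0.05, 0, 0, 0, 0.02, 0], [-1, 0.05, 0, 0, 0, 0.02, 0], [-1, 0.05, 0, 0, 0, 0.02, 0]]}}

```text
time: 26.5
tool_pos: [0.5695, -0.2177, 0.1516]
tool_rot: [-3.138, -0.003, -0.044]
ft_force: [-7.3, 0.8, 3.9]
grip_width: 0.0113
```

Run:
```python
from h import *
st()
```

```text
26.5 [ 0.5695 -0.2177  0.1516] [-1.7978e+02 -1.6000e-01 -2.5200e+00] [-7.3   0.84  3.88] 0.0113 [ 0.36  0.3  -0.08  1.66  0.02  1.18 -1.34]
```

Call:
{"fn": "arm_command", "kwargs": {"deltas": [[-1, 0.055, 0, 0, 0, 0.01, 0], [-1, 0.055, 0, 0, 0, 0.01, 0], [-1, 0.055, 0, 0, 0, 0.01, 0], [-1, 0.055, 0, 0, 0, 0.01, 0], [-1, 0.055, 0, 0, 0, 0.01, 0]]}}

```text
time: 27.0
tool_pos: [0.5697, -0.2178, 0.1516]
tool_rot: [-3.136, 0.004, -0.046]
ft_force: [-9.4, 1.8, 4.5]
grip_width: 0.0115
```

Call:
{"fn": "arm_command", "kwargs": {"deltas": [[-1, 0.06, 0, 0, 0, 0.01, 0], [-1, 0.06, 0, 0, 0, 0.01, 0], [-1, 0.06, 0, 0, 0, 0.01, 0], [-1, 0.06, 0, 0, 0, 0.01, 0], [-1, 0.06, 0, 0, 0, 0.01, 0]]}}

```text
time: 27.5
tool_pos: [0.5699, -0.2179, 0.1516]
tool_rot: [-3.134, 0.011, -0.047]
ft_force: [-8.8, 2.8, 5.5]
grip_width: 0.0116
```

Run:
```python
from h import *
st()
```

```text
27.5 [ 0.5699 -0.2179  0.1516] [-179.57    0.65   -2.72] [-8.76  2.81  5.54] 0.0116 [ 0.36  0.31 -0.08  1.64  0.02  1.2  -1.34]
```

Call:
{"fn": "arm_command", "kwargs": {"deltas": [[-1, 0.05, 0, 0, 0.03, 0.07, 0], [-1, 0.05, 0, 0, 0.02, 0.03, 0], [-0.2, 0.03, 0, 0, 0, 0, 0], [-0.2, 0, 0, 0, 0, 0, 0], [-0.2, 0, 0, 0, 0, 0, 0]]}}

```text
time: 28.0
tool_pos: [0.5718, -0.2183, 0.1524]
tool_rot: [-3.127, -0.001, -0.048]
ft_force: [-0.8, -0.2, 0.5]
grip_width: 0.0281
```

Call:
{"fn": "arm_command", "kwargs": {"deltas": [[-0.2, 0, 0, -0.5, 0, 0, 0], [-0.2, 0, 0, -0.9, 0, 0, 0], [-0.2, 0, 0, -0.9, 0, 0, 0], [-0.2, -0.4, 0, -0.9, 0, 0, 0], [0.1, -0.6, 0, -0.6, 0, 0, 0]]}}

```text
time: 28.5
tool_pos: [0.5477, -0.2174, 0.2518]
tool_rot: [-3.126, -0.0, -0.046]
ft_force: [-0.2, -0.6, -0.8]
grip_width: 0.0379
```

Run:
```python
from h import *
im=snap('wrist','w7'); st(); plan([.5775,.182,.235],-11.8,vmax=1)
```

```text
28.55 [ 0.5466 -0.2182  0.2548] [-1.7919e+02 -1.7000e-01 -2.7000e+00] [ 0.59 -1.26  2.19] 0.0408 [ 0.38  0.2  -0.08  1.57  0.    1.38 -1.31]
rows 17 d [ 0.0309  0.4002 -0.0198] rotv [-0.82 -0.1   9.1 ]
[0.03, -0.94, 0.06, -0.01, -0.0, 0.07]
[0.02, -0.94, 0.06, -0.01, -0.0, 0.07]
[0.01, -0.94, 0.06, -0.01, -0.0, 0.07]
[0.0, -0.94, 0.06, -0.01, -0.0, 0.07]
[-0.01, -0.94, 0.06, -0.01, -0.0, 0.07]
[-0.02, -0.94, 0.06, -0.01, -0.0, 0.07]
[-0.02, -0.94, 0.06, -0.01, -0.0, 0.07]
[-0.03, -0.94, 0.05, -0.01, -0.0, 0.07]
[-0.04, -0.94, 0.05, -0.01, -0.0, 0.07]
[-0.05, -0.94, 0.05, -0.01, -0.0, 0.07]
[-0.06, -0.94, 0.05, -0.01, -0.0, 0.07]
[-0.07, -0.94, 0.05, -0.01, -0.0, 0.07]
[-0.08, -0.94, 0.05, -0.01, -0.0, 0.07]
[-0.09, -0.94, 0.05, -0.01, -0.0, 0.07]
[-0.09, -0.94, 0.05, -0.01, -0.0, 0.07]
[-0.1, -0.94, 0.05, -0.01, -0.0, 0.07]
[-0.11, -0.94, 0.05, -0.01, -0.0, 0.07]
```

View pics/w7.png

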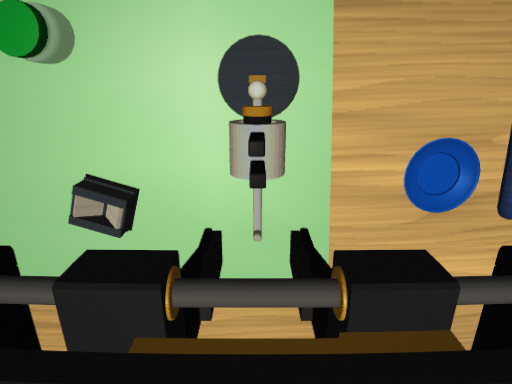

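Run:
```python
from h import *
im=cv2.imread('pics/w7.png'); cv2.imwrite('pics/w7z.png',cv2.resize(im[70:200,210:310],None,fx=4.5,fy=4.5,interpolation=cv2.INTER_CUBIC))
```

```text
(no output)
```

View pics/w7z.png

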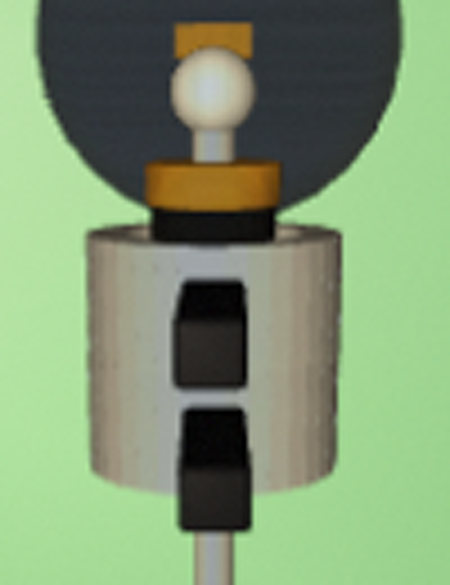

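Call:
{"fn": "arm_command", "kwargs": {"deltas": [[0.1, 0.03, -0.94, 0, -0.02, 0, 0.07], [0.1, 0.02, -0.97, 0, -0.02, 0, 0.07], [0.1, 0.01, -0.97, 0, -0.02, 0, 0.07], [0.1, 0, -0.97, 0, -0.02, 0, 0.07], [0.1, -0.01, -0.97, 0, -0.02, 0, 0.07]]}}

```text
time: 29.05
tool_pos: [0.5574, -0.0996, 0.2623]
tool_rot: [3.138, -0.012, -0.106]
ft_force: [0.2, 0.4, 0.1]
grip_width: 0.0475
```

Call:
{"fn": "arm_command", "kwargs": {"deltas": [[0.1, -0.02, -0.97, 0, 0, 0, 0.07], [0.1, -0.02, -0.97, 0, 0, 0, 0.07], [0.1, -0.03, -0.97, 0, 0, 0, 0.07], [0.1, -0.04, -0.97, 0, 0, 0, 0.07], [0.1, -0.05, -0.97, 0, 0, 0, 0.07]]}}

```text
time: 29.55
tool_pos: [0.5706, 0.027, 0.2666]
tool_rot: [3.14, -0.019, -0.157]
ft_force: [0.2, -0.4, -0.4]
grip_width: 0.0478
```

Call:
{"fn": "arm_command", "kwargs": {"deltas": [[0.1, -0.06, -0.97, 0, 0, 0, 0.07], [0.1, -0.07, -0.95, 0, 0, 0, 0.07], [0.1, -0.08, -0.9, 0, 0, 0, 0.07], [0.1, -0.09, -0.7, 0, 0, 0, 0.07], [0.1, -0.05, -0.3, 0.1, 0, 0, 0]]}}

```text
time: 30.05
tool_pos: [0.5799, 0.1308, 0.2684]
tool_rot: [-3.139, -0.024, -0.194]
ft_force: [-0.4, -0.3, -0.0]
grip_width: 0.0475
```

Run:
```python
from h import *
im=snap('wrist','w8'); st(); plan([.5765,.1825,.20],-11.8,vmax=1)
```

```text
30.1 [0.5795 0.1315 0.2676] [-179.86   -1.35  -11.05] [-0.46  0.03 -0.79] 0.0478 [-0.04  0.2  -0.31  1.55  0.07  1.38 -2.12]
rows 4 d [-0.003   0.051  -0.0676] rotv [-0.15 -1.35  0.76]
[-0.14, -0.49, 0.67, -0.0, -0.04, 0.02]
[-0.14, -0.49, 0.67, -0.0, -0.04, 0.02]
[-0.14, -0.49, 0.68, -0.0, -0.04, 0.02]
[-0.14, -0.49, 0.68, -0.0, -0.04, 0.02]
```

View pics/w8.png

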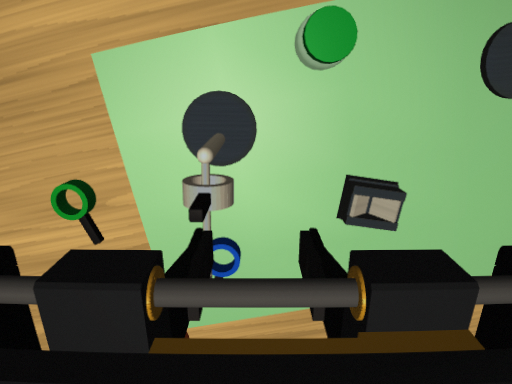

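Run:
```python
from h import *
c=ld('w8'); print(proj(c,[.5768,.1822,.186]),onz(c,199,213,.186))
```

```text
[195.99810148 215.34293932] [0.57829868 0.179318   0.186     ]
```

Call:
{"fn": "arm_command", "kwargs": {"deltas": [[0.1, -0.14, -0.5, 0.4, 0, -0.05, 0.02], [0.1, -0.14, -0.6, 0.6, 0, -0.05, 0.02], [0.1, -0.14, -0.5, 0.7, 0, -0.04, 0.02], [0.1, -0.1, -0.3, 0.7, 0, -0.03, 0.02], [0.1, 0, 0, 0.2, 0, 0, 0]]}}

```text
time: 30.6
tool_pos: [0.5772, 0.1807, 0.1981]
tool_rot: [-3.14, 0.001, -0.208]
ft_force: [-0.5, 0.2, 0.3]
grip_width: 0.0482
```

Run:
```python
from h import *
st(); plan([.5768,.1822,.151],-11.8,vmax=1)
```

```text
30.6 [0.5772 0.1807 0.1981] [-1.7991e+02  6.0000e-02 -1.1910e+01] [-0.46  0.19  0.26] 0.0482 [-0.1   0.28 -0.34  1.6   0.09  1.28 -2.23]
rows 2 d [-0.0004  0.0015 -0.0471] rotv [-0.09  0.06 -0.11]
[-0.01, -0.03, 0.94, -0.01, 0.0, -0.01]
[-0.01, -0.03, 0.94, -0.01, 0.0, -0.01]
```

Call:
{"fn": "arm_command", "kwargs": {"deltas": [[0.1, -0.03, 0, 0.6, 0, 0, 0], [0.1, -0.04, 0, 0.6, 0, 0, 0], [0.1, -0.04, 0, 0.45, 0, 0, 0], [0, 0, 0, 0.2, 0, 0, 0], [-0.2, 0, 0, 0, 0, 0, 0]]}}

```text
time: 31.1
tool_pos: [0.574, 0.1787, 0.1471]
tool_rot: [3.141, 0.003, -0.21]
ft_force: [-0.6, -0.6, -1.0]
grip_width: 0.0414
```

Run:
```python
from h import *
st(); plan([.5768,.1815,.150],-11.8,vmax=1)
```

```text
31.1 [0.574  0.1787 0.1471] [ 1.7995e+02  1.7000e-01 -1.2040e+01] [-0.63 -0.56 -0.96] 0.0414 [-0.1   0.31 -0.33  1.67  0.11  1.19 -2.24]
rows 1 d [0.0028 0.0028 0.0029] rotv [ 0.05  0.17 -0.24]
[0.09, -0.13, -0.12, 0.01, 0.02, -0.03]
```

Call:
{"fn": "arm_command", "kwargs": {"deltas": [[-0.3, 0.09, -0.12, -0.12, 0.01, 0.02, -0.03], [-1, 0.02, -0.02, -0.02, 0, 0, 0], [-1, 0, 0, 0, 0, 0, 0], [-1, 0, 0, 0, 0, 0, 0], [-1, 0, 0, 0, 0, 0, 0]]}}

```text
time: 31.6
tool_pos: [0.5793, 0.1819, 0.1535]
tool_rot: [-3.139, -0.004, -0.206]
ft_force: [-0.8, -0.4, 0.0]
grip_width: 0.0117
```

Call:
{"fn": "arm_command", "kwargs": {"deltas": [[-1, 0, 0, 0, 0, 0, 0], [-1, 0, 0, 0, 0, 0, 0], [-1, 0, 0, -0.15, 0, 0, 0], [-1, 0, 0, -0.3, 0, 0, 0], [-1, 0, 0, -0.25, 0, 0, 0]]}}

```text
time: 32.1
tool_pos: [0.5782, 0.1816, 0.1708]
tool_rot: [-3.14, -0.001, -0.206]
ft_force: [0.2, 0.3, -2.6]
grip_width: 0.0117
```

Run:
```python
from h import *
st()
```

```text
32.1 [0.5782 0.1816 0.1708] [-1.7994e+02 -7.0000e-02 -1.1810e+01] [ 0.17  0.31 -2.64] 0.0117 [-0.1   0.3  -0.34  1.63  0.1   1.23 -2.23]
```

Call:
{"fn": "arm_command", "kwargs": {"deltas": [[-1, 0, 0, -0.05, 0, 0, 0], [-1, -0.4, 0, 0, 0, 0, 0], [-1, -0.6, 0, 0, 0, 0, 0], [-1, -0.7, 0, 0, 0, 0, 0], [-1, -0.7, 0, 0, 0, 0, 0]]}}

```text
time: 32.6
tool_pos: [0.5179, 0.1941, 0.1729]
tool_rot: [-3.139, -0.003, -0.208]
ft_force: [-0.4, -0.5, -2.0]
grip_width: 0.0118
```

Run:
```python
from h import *
st(); plan([.455,.2083,.1725],-11.8)
```

```text
32.6 [0.5179 0.1941 0.1729] [-1.7988e+02 -1.5000e-01 -1.1920e+01] [-0.44 -0.46 -1.98] 0.0118 [-0.11  0.19 -0.36  1.76  0.07  1.2  -2.28]
rows 3 d [-0.0629  0.0142 -0.0004] rotv [-0.12 -0.15 -0.12]
[-0.86, -0.01, 0.0, -0.01, -0.01, -0.01]
[-0.86, -0.01, 0.0, -0.01, -0.01, -0.01]
[-0.86, -0.01, 0.0, -0.01, -0.01, -0.01]
```

Call:
{"fn": "arm_command", "kwargs": {"deltas": [[-1, -0.75, 0, 0, 0, 0, 0], [-1, -0.75, 0, 0, 0, 0, 0], [-1, -0.7, 0, 0, 0, 0, 0], [-1, -0.4, 0, 0, 0, 0, 0], [-1, -0.05, 0.3, 0, 0, 0, 0.03]]}}

```text
time: 33.1
tool_pos: [0.4435, 0.2026, 0.1723]
tool_rot: [-3.14, -0.002, -0.208]
ft_force: [0.1, -0.6, -2.3]
grip_width: 0.0118
```

Run:
```python
from h import *
st(); y=np.radians(-19); t=np.array([.4913,-.009])+.0025*np.array([np.cos(y),np.sin(y)]); print(t); plan([*t,.16],-19,vmax=.8)
```

```text
33.1 [0.4435 0.2026 0.1723] [-1.7992e+02 -1.1000e-01 -1.1920e+01] [ 0.13 -0.57 -2.34] 0.0118 [-0.13  0.06 -0.4   1.9   0.03  1.18 -2.32]
[ 0.4936638  -0.00981392]
rows 11 d [ 0.0502 -0.2124 -0.0123] rotv [-0.08 -0.11  7.08]
[0.34, 0.72, 0.04, -0.0, -0.0, 0.08]
[0.35, 0.71, 0.04, -0.0, -0.0, 0.08]
[0.35, 0.71, 0.04, -0.0, -0.0, 0.08]
[0.36, 0.71, 0.04, -0.0, -0.0, 0.08]
[0.37, 0.7, 0.04, -0.0, -0.0, 0.08]
[0.38, 0.7, 0.04, -0.0, -0.0, 0.08]
[0.39, 0.69, 0.04, -0.0, -0.0, 0.08]
[0.39, 0.69, 0.04, -0.0, -0.0, 0.08]
[0.4, 0.68, 0.04, -0.0, -0.0, 0.08]
[0.41, 0.68, 0.04, -0.0, -0.0, 0.08]
[0.42, 0.68, 0.04, -0.0, -0.0, 0.08]
```

Call:
{"fn": "arm_command", "kwargs": {"deltas": [[-1, 0.2, 0.75, 0.0, 0, 0, 0.08], [-1, 0.3, 0.75, 0.0, 0, 0, 0.08], [-1, 0.35, 0.75, 0.0, 0, 0, 0.08], [-1, 0.36, 0.75, 0.0, 0, 0, 0.08], [-1, 0.37, 0.72, 0.0, 0, 0, 0.08]]}}

```text
time: 33.6
tool_pos: [0.4612, 0.0982, 0.1726]
tool_rot: [-3.14, -0.004, -0.264]
ft_force: [-0.2, -0.5, -1.7]
grip_width: 0.012
```

Run:
```python
from h import *
st()
im=cv2.imread('pics/w2.png'); a=cv2.resize(im[115:190,210:290],None,fx=7,fy=7,interpolation=cv2.INTER_CUBIC)
cv2.imwrite('pics/w2z.png',a)
plan([.4937,-.0098,.16],-19,vmax=.8)
```

```text
33.6 [0.4612 0.0982 0.1726] [-179.89   -0.21  -15.14] [-0.16 -0.5  -1.68] 0.012 [-0.01  0.02 -0.29  1.94  0.01  1.18 -2.14]
rows 6 d [ 0.0325 -0.108  -0.0126] rotv [-0.12 -0.2   3.86]
[0.4, 0.64, 0.08, -0.0, -0.0, 0.08]
[0.4, 0.63, 0.08, -0.0, -0.0, 0.08]
[0.41, 0.63, 0.08, -0.0, -0.0, 0.08]
[0.42, 0.62, 0.08, -0.0, -0.0, 0.08]
[0.43, 0.62, 0.08, -0.0, -0.0, 0.08]
[0.43, 0.62, 0.08, -0.0, -0.0, 0.08]
```

View pics/w2z.png

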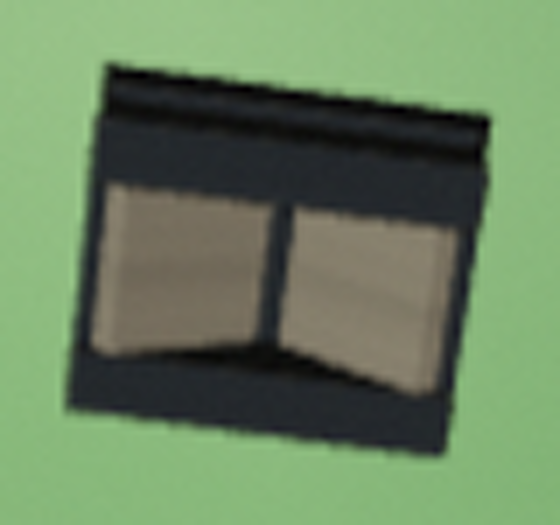

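Run:
```python
from h import *
c=ld('w2'); p=lambda x,y:(210+x/7,115+y/7)
Q=np.array([onz(c,*p(*l),.038) for l in [(100,115),(488,165),(445,455),(68,408)]]); print(Q.mean(0),np.linalg.norm(Q-np.roll(Q,-1,0),axis=1).round(4))
a=Q[0]+Q[1]-Q[2]-Q[3]; b=Q[0]+Q[3]-Q[1]-Q[2]; print('yaw', np.degrees(np.arctan2(a[1],a[0])),np.degrees(np.arctan2(-b[0],b[1])))
A,B=onz(c,*p(282,208),.038),onz(c,*p(263,376),.038); print((A+B)/2,np.linalg.norm(A-B))
```

```text
[ 0.49119062 -0.00889824  0.038     ] [0.0684 0.0533 0.069  0.0532]
yaw -19.275673898001905 -19.080566225961416
[ 0.49050476 -0.00820039  0.038     ] 0.030656466352406184
```

Call:
{"fn": "arm_command", "kwargs": {"deltas": [[-1, 0.4, 0.63, 0, 0, 0, 0.08], [-1, 0.4, 0.63, 0, 0, 0, 0.08], [-1, 0.41, 0.62, 0, 0, 0, 0.08], [-1, 0.42, 0.55, 0, 0, 0, 0.08], [-1, 0.3, 0.4, 0.1, 0, 0, 0.08]]}}

```text
time: 34.1
tool_pos: [0.4898, 0.0073, 0.1704]
tool_rot: [-3.14, -0.005, -0.329]
ft_force: [-0.2, -0.4, -1.8]
grip_width: 0.0114
```

Call:
{"fn": "arm_command", "kwargs": {"deltas": [[-1, 0.1, 0.1, 0.3, 0, 0, 0.06], [-1, 0, 0, 0.4, 0, 0, 0], [-1, 0, 0, 0.2, 0, 0, 0], [-1, 0, 0, 0, 0, 0, 0], [-1, 0, 0, 0, 0, 0, 0]]}}

```text
time: 34.6
tool_pos: [0.491, 0.0041, 0.1442]
tool_rot: [-3.14, -0.002, -0.338]
ft_force: [0.5, 1.2, -2.2]
grip_width: 0.0111
```

Run:
```python
from h import *
st()
plan([.4929,-.0095,.12],-19.1,vmax=.8)
```

```text
34.6 [0.491  0.0041 0.1442] [-1.7992e+02 -1.2000e-01 -1.9360e+01] [ 0.47  1.21 -2.17] 0.0111 [ 0.09  0.08 -0.19  1.94  0.02  1.12 -2.02]
rows 2 d [ 0.0019 -0.0136 -0.0242] rotv [-0.08 -0.12 -0.26]
[0.12, 0.24, 0.48, -0.0, -0.01, -0.02]
[0.12, 0.24, 0.48, -0.0, -0.01, -0.02]
```

Call:
{"fn": "arm_command", "kwargs": {"deltas": [[-1, 0.1, 0.22, 0.4, 0, -0.01, -0.02], [-1, 0.1, 0.22, 0.4, 0, -0.01, -0.02], [-1, 0.02, 0.05, 0.2, 0, 0, 0], [-1, 0, 0, 0, 0, 0, 0], [-1, 0, 0, 0, 0, 0, 0]]}}

```text
time: 35.1
tool_pos: [0.4921, -0.0097, 0.1169]
tool_rot: [-3.14, 0.001, -0.33]
ft_force: [0.3, -0.3, -1.5]
grip_width: 0.0121
```

Run:
```python
from h import *
st()
plan([.4929,-.0095,.11],-19.1,vmax=.8)
snap('scene','s1'); snap('wrist','w9')
im=cv2.imread('pics/s1.png'); a=cv2.resize(im[150:270,200:340],None,fx=3,fy=3,interpolation=cv2.INTER_CUBIC)
b=cv2.imread('pics/w9.png')[150:384,100:400]
c=np.zeros((600,420,3),np.uint8); c[:360]=a; c[360:594,:300]=b; cv2.imwrite('pics/s1z.png',c)
```

```text
35.1 [ 0.4921 -0.0097  0.1169] [-1.7992e+02  6.0000e-02 -1.8920e+01] [ 0.25 -0.31 -1.52] 0.0121 [ 0.1   0.11 -0.18  1.96  0.02  1.07 -1.99]
rows 1 d [ 0.0008  0.0002 -0.0069] rotv [-0.08  0.06  0.18]
[0.03, -0.02, 0.28, -0.01, 0.01, 0.02]
```

View pics/s1z.png

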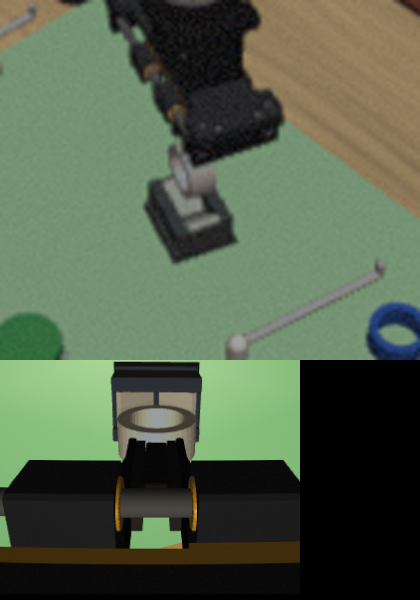

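Run:
```python
from h import *
im=cv2.imread('pics/w9.png'); cv2.imwrite('pics/w9z.png',cv2.resize(im[140:270,200:315],None,fx=4.6,fy=4.6,interpolation=cv2.INTER_CUBIC))
```

```text
(no output)
```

View pics/w9z.png

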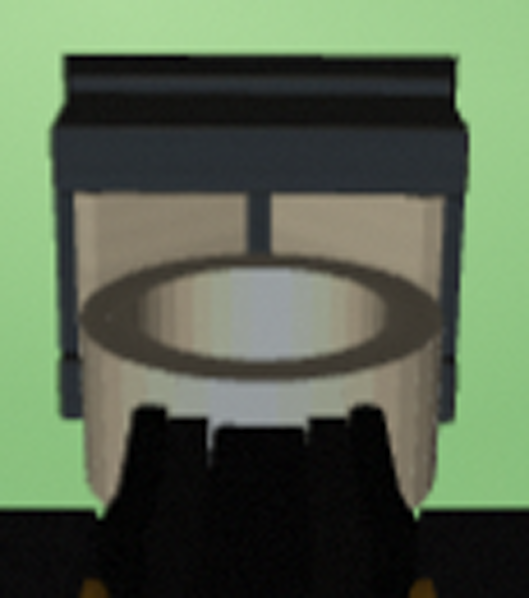

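Run:
```python
from h import *
c=ld('w9'); y=np.radians(-19); ex=np.array([np.cos(y),np.sin(y),0]); ey=np.array([-np.sin(y),np.cos(y),0]); T=np.array([.4921,-.0097,0])
f=lambda u,v,z:(lambda P:((P-T)@ex*1e3,(P-T)@ey*1e3))(onz(c,u,v,z))
print('ring rear face', f(256.7,208,.0584), f(257,208.2,.0584))
print('rear cheek inner',f(256,181.3,.038)); print('front inner L',f(200+65/4.6,140+355/4.6,.038))
print('cheek L outer',f(200+58/4.6,140+195/4.6,.038),'R',f(200+467/4.6,140+190/4.6,.038))
```

```text
ring rear face (np.float64(0.2903450075845316), np.float64(0.7633795915504092)) (np.float64(0.1357963917676423), np.float64(0.5455766851086412))
rear cheek inner (np.float64(14.466367081068045), np.float64(1.2994681758120274))
front inner L (np.float64(-15.474295667509175), np.float64(34.7155541888657))
cheek L outer (np.float64(13.52385434699277), np.float64(34.80294075237309)) R (np.float64(14.544994285256966), np.float64(-33.810546143556614))
```

Run:
```python
from h import *
c=ld('w9'); y=np.radians(-19); ex=np.array([np.cos(y),np.sin(y),0]); ey=np.array([-np.sin(y),np.cos(y),0]); T=np.array([.4921,-.0097,0])
f=lambda u,v,z:(lambda P:((P-T)@ex*1e3,(P-T)@ey*1e3))(onz(c,u,v,z))
print(f(256.7,208,.0794)); st()
a=onz(c,200+80/4.6,140+310/4.6,.0794)-onz(c,200+440/4.6,140+310/4.6,.0794); print(np.linalg.norm(a), np.degrees(np.arctan2(-a[0],a[1])))
```

```text
(np.float64(8.348069366134892), np.float64(0.8312266066001714))
35.2 [ 0.4923 -0.0096  0.1172] [-1.7991e+02  3.0000e-02 -1.8910e+01] [ 0.08  0.18 -1.39] 0.0114 [ 0.1   0.11 -0.18  1.96  0.02  1.07 -1.99]
0.05130649147221532 -18.874806170580285
```

Call:
{"fn": "arm_command", "kwargs": {"deltas": [[-1, 0.1, 0, 0.15, 0, 0, 0], [-1, 0, 0, 0.2, 0, 0, 0], [-1, 0, 0, 0.15, 0, 0, 0], [-1, 0, 0, 0.1, 0, 0, 0], [-1, 0, 0, 0, 0, 0, 0]]}}

```text
time: 35.7
tool_pos: [0.4953, -0.01, 0.1014]
tool_rot: [-3.14, -0.001, -0.329]
ft_force: [-0.0, 0.6, -1.8]
grip_width: 0.0119
```

Run:
```python
from h import *
st()
snap('wrist','w10')
im=cv2.imread('pics/w10.png'); cv2.imwrite('pics/w10z.png',cv2.resize(im[140:270,200:315],None,fx=4.6,fy=4.6,interpolation=cv2.INTER_CUBIC))
```

```text
35.7 [ 0.4953 -0.01    0.1014] [-1.7988e+02 -3.0000e-02 -1.8880e+01] [-0.01  0.55 -1.76] 0.0119 [ 0.1   0.13 -0.18  1.97  0.03  1.04 -1.99]
```

View pics/w10z.png

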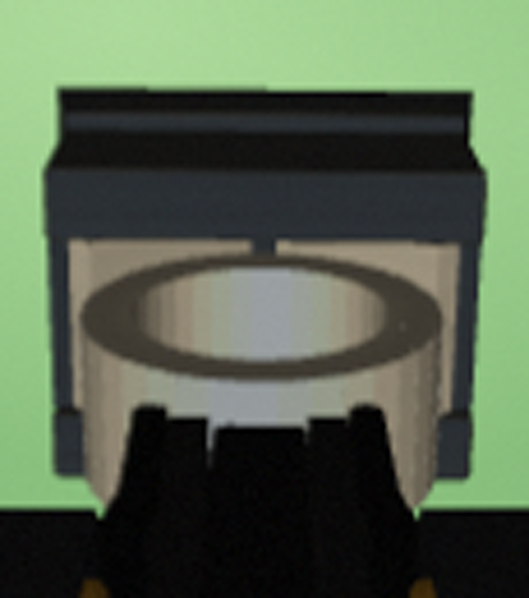

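Run:
```python
from h import *
c=ld('w10'); y=np.radians(-19); ex=np.array([np.cos(y),np.sin(y),0]); ey=np.array([-np.sin(y),np.cos(y),0]); T=np.array([.4953,-.01,0])
f=lambda u,v,z:(lambda P:((P-T)@ex*1e3,(P-T)@ey*1e3))(onz(c,u,v,z))
print(f(256.7,208,.0639),f(256.7,192.2,.038),f(200+55/4.6,140+408/4.6,.038),f(200+485/4.6,140+408/4.6,.038))
```

```text
(np.float64(8.419462378132991), np.float64(0.8692577244108262)) (np.float64(10.836295879376278), np.float64(0.8406235602672805)) (np.float64(-18.356769409240258), np.float64(34.62432628042735)) (np.float64(-18.13228983171609), np.float64(-36.169162653556036))
```

Call:
{"fn": "arm_command", "kwargs": {"deltas": [[-1, 0, 0, 0.15, 0, 0, 0], [-1, 0, 0, 0.15, 0, 0, 0], [-1, 0, 0, 0.1, 0, 0, 0], [-1, 0, 0, 0.05, 0, 0, 0], [-1, 0, 0, 0.03, 0, 0, 0]]}}

```text
time: 36.25
tool_pos: [0.4956, -0.0099, 0.0888]
tool_rot: [-3.139, -0.001, -0.329]
ft_force: [0.1, 1.0, -2.6]
grip_width: 0.0119
```

Run:
```python
from h import *
st()
```

```text
36.25 [ 0.4956 -0.0099  0.0888] [-1.7987e+02 -7.0000e-02 -1.8870e+01] [ 0.06  0.97 -2.62] 0.0119 [ 0.1   0.15 -0.18  1.99  0.03  1.01 -2.  ]
```

Call:
{"fn": "arm_command", "kwargs": {"deltas": [[-1, 0, 0, 0.05, 0, 0, 0], [-1, 0, 0, 0.04, 0, 0, 0], [-1, 0, 0, 0.03, 0, 0, 0], [-1, 0, 0, 0.03, 0, 0, 0], [-1, 0, 0, 0.03, 0, 0, 0]]}}

```text
time: 36.75
tool_pos: [0.496, -0.0105, 0.0848]
tool_rot: [-3.14, -0.002, -0.33]
ft_force: [-1.3, -2.0, 4.4]
grip_width: 0.0116
```

Run:
```python
from h import *
st()
```

```text
36.75 [ 0.496  -0.0105  0.0848] [-1.799e+02 -1.300e-01 -1.890e+01] [-1.29 -2.02  4.41] 0.0116 [ 0.1   0.15 -0.18  1.99  0.03  1.   -2.  ]
```

Call:
{"fn": "arm_command", "kwargs": {"deltas": [[-1, 0, 0.02, 0.03, 0, 0, 0], [-1, 0, 0.01, 0.03, 0, 0, 0], [-1, 0, 0, 0.03, 0, 0, 0], [-1, 0, 0, 0.02, 0, 0, 0], [-1, 0, 0, 0, 0, 0, 0]]}}

```text
time: 37.25
tool_pos: [0.4962, -0.0108, 0.0847]
tool_rot: [-3.139, -0.003, -0.33]
ft_force: [-3.7, -0.7, 4.1]
grip_width: 0.0115
```

Run:
```python
from h import *
st()
```

```text
37.25 [ 0.4962 -0.0108  0.0847] [-179.84   -0.18  -18.91] [-3.75 -0.74  4.05] 0.0115 [ 0.1   0.15 -0.18  1.99  0.03  1.   -2.  ]
```

Call:
{"fn": "arm_command", "kwargs": {"deltas": [[-1, -0.04, 0, 0, 0, 0, 0], [-1, -0.01, 0, 0, 0, 0, 0], [-0.2, 0, 0, 0, 0, 0, 0], [-0.2, 0, 0, 0, 0, 0, 0], [-0.2, 0, 0, 0, 0, 0, 0]]}}

```text
time: 37.75
tool_pos: [0.4956, -0.01, 0.0848]
tool_rot: [-3.138, -0.005, -0.33]
ft_force: [0.2, 0.0, -0.4]
grip_width: 0.028
```

Run:
```python
from h import *
st()
```

```text
37.75 [ 0.4956 -0.01    0.0848] [-179.79   -0.26  -18.9 ] [ 0.21  0.02 -0.37] 0.028 [ 0.1   0.15 -0.18  1.99  0.03  1.   -2.  ]
```

Call:
{"fn": "arm_command", "kwargs": {"deltas": [[-0.2, 0, 0, 0, 0, 0, 0], [-0.2, 0, 0, -0.4, 0, 0, 0], [-0.2, 0, 0, -0.8, 0, 0, 0], [-0.2, 0, 0, -0.9, 0, 0, 0], [-0.2, 0, 0, -0.9, 0, 0, 0]]}}

```text
time: 38.25
tool_pos: [0.4929, -0.0099, 0.1607]
tool_rot: [-3.139, 0.002, -0.329]
ft_force: [1.4, 0.3, -0.1]
grip_width: 0.0351
```

Call:
{"fn": "arm_command", "kwargs": {"deltas": [[-0.2, -0.6, 0, -0.9, 0, 0, 0], [-0.2, -0.8, 0, -0.9, 0, 0, 0], [-0.2, -0.8, 0, -0.9, 0, 0, 0], [-0.2, -0.3, 0, -0.3, 0, 0, 0], [-0.2, 0, 0, 0, 0, 0, 0]]}}

```text
time: 38.75
tool_pos: [0.4337, 0.0111, 0.2451]
tool_rot: [-3.136, -0.006, -0.329]
ft_force: [0.5, 0.3, 1.1]
grip_width: 0.0347
```

Run:
```python
from h import *
st(); snap('wrist','w11'); snap('scene','s2'); snap('top','t2')
im=cv2.imread('pics/s2.png'); cv2.imwrite('pics/s2z.png',cv2.resize(im[130:370,140:400],None,fx=2.5,fy=2.5,interpolation=cv2.INTER_CUBIC))
```

```text
38.75 [0.4337 0.0111 0.2451] [-179.7    -0.35  -18.86] [0.52 0.35 1.06] 0.0347 [ 0.09 -0.12 -0.2   1.92 -0.03  1.33 -2.  ]
```

View pics/w11.png

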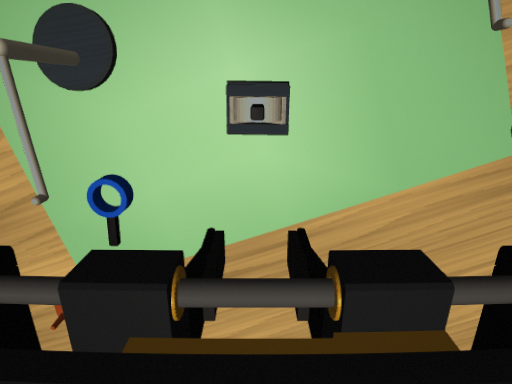

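View pics/s2z.png

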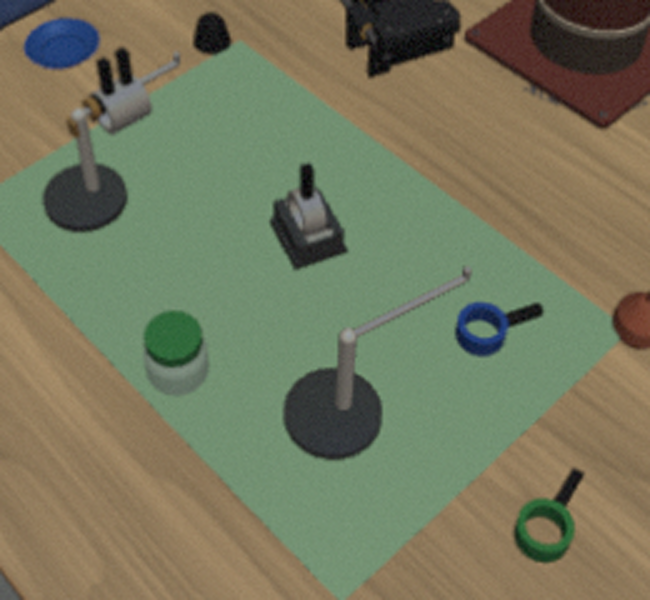

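Run:
```python
from h import *
c=ld('w7'); a=onz(c,210+210/4.5,70+353/4.5,.186); b=onz(c,210+214/4.5,70+498/4.5,.186); print(a,b,np.linalg.norm(a-b))
print('buffer front',onz(c,210+213/4.5,70+242/4.5,.142), 'ring1 rear top',onz(c,210+213/4.5,70+243/4.5,.142),'ring2 front', onz(c,210+170/4.5,70+492/4.5,.138))
c=ld('w11'); im=cv2.imread('pics/w11.png')
for P in [(.4912,-.0088,.118),(.4912,-.0088,.074)]:
    u=proj(c,P); print(u)
cv2.imwrite('pics/w11z.png',cv2.resize(im[70:145,215:305],None,fx=6.5,fy=6.5,interpolation=cv2.INTER_CUBIC))
```

```text
[ 0.5906657  -0.21779722  0.186     ] [ 0.56696175 -0.21738697  0.186     ] 0.023707496214509103
buffer front [ 0.60307689 -0.2183833   0.142     ] ring1 rear top [ 0.60289554 -0.2183753   0.142     ] ring2 front [ 0.55469643 -0.20778705  0.138     ]
[258.30991863 115.54625807]
[258.17524425 112.01010466]
```

View pics/w11z.png

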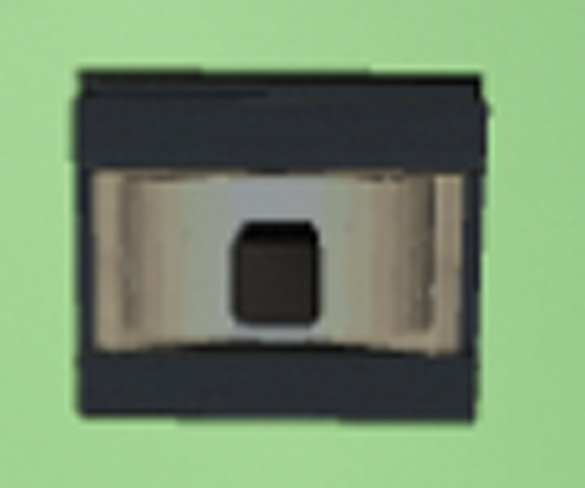

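Run:
```python
from h import *
st(); job_done()
```

```text
38.9 [0.4337 0.0105 0.2429] [-1.7976e+02 -1.6000e-01 -1.8910e+01] [ 0.25 -0.21  0.22] 0.0346 [ 0.09 -0.11 -0.2   1.92 -0.03  1.33 -2.  ]
the job is handed in; nothing more can be done
```

The two front gauges now hang on the spare hook, tight on the brass stop collar, and the rear gauge stands handle up in the vee block. I let go of it and handed the job in at 38.9 s, with the arm clear of everything.

- **Pressing:** I pressed each front gauge straight back for over half a second. The wrist read 7–9.5 N, part of it friction on the arm. No reading passed about 10 N, though I only read the force at the end of each half-second move.
- **Pair on the collar:** In the last wrist picture the handles measure 23.7 mm apart, against 24 mm for gauges in contact. The first gauge's back face and the rubber buffer's front both measure x = 0.603 m, so I see no gap.
- **Gauge in the vee:** It met the vee at the expected height, and I let go after a light push of about 4 N. The picture then shows it upright between the end cheeks, with the handle within about 2 pixels (roughly 2 mm) of the predicted spot.
- **Other things:** The jar, cup, dish, blower and the blue and green look-alikes look unmoved in the scene picture.
- **Disagreement:** Above the vee, my estimate of where the gauge sat in the grip was about 2–3 mm off from the wrist picture. I shifted by that amount before lowering. A side force of about 4 N showed while seating, which I relieved before letting go.

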